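# Clear the dressing mat and tip the chisel out of its deep pot onto the V-rest

## Robot

A 6-joint arm with a two-finger parallel gripper is mounted at the origin on the work surface. World frame = base frame: x ahead of the robot, y to its left, z up, the work surface at z = 0. Lengths are in m, angles in rad, forces in N, time in s.
With the tool pointing down it reaches from about 0.375 to 0.975 m from the base axis. Payload 3.8 kg.
Tool frame: the origin (TCP) lies on the centre line of the jaws, within the pads' length; the fingertips stand 14 mm ahead of it and the grasp point (between the pads) lies 5 mm behind it; z points along the fingers, y is the line along which they close (so a half turn about z gives the same grasp; the last joint's range is limited). The gripper opens to 85 mm and grips with 20 to 120 N. Pads are 22 mm wide; open, the fingers measure 114 mm over their backs; the gripper's body (76 mm by 85 mm) begins 54 mm behind the grasp point. The pads swing forward as they close: fully open they stand 13 mm farther back than shut.
Start: joints at [-1.309, 0.264, 1.604, -0, 1.274, -0.037], TCP at [0.199, -0.645, 0.245] pointing down, gripper open.
Joint ranges: [-2.63, 2.63], [-0.94, 2.18], [0.31, 2.57], [-1.31, 4.45], [0, 2.66], [-2.55, 2.55]. Speed limits (rad/s): [2.57, 2.57, 3.14, 3.14, 3.14, 3.14].

## Interface

Orientations are given as a rotation vector (axis times angle).
In Python, from workcell import bot, eyes, spot_in gives the robot as it stands.
- The arm moves only by the tool carry_out, never from a script. Its argument "series" is text: rows parted by semicolons, each of 4 numbers parted by spaces: the shift along the world's x, y, z in m, then the turn about the world's z in degrees. In form: tx ty tz roll; .... A call has 1 to 20 rows; each row shifts and turns the commanded pose from where the row before left it; what a row does not reach is not made up. A row lasts 1/8 s, in which the tool goes at most 62.5 mm and 10.7 degrees, less where a joint would pass 70% of its speed; a pose out of reach is approached as far as the arm can. A call is refused whole if a number of a shift passes 0.0625 or a number of a turn 10.7, either way. A call with a gripper value outside its range is refused whole. "jaw" is the gripper command: -1 is shut, 1 is fully open, values between are in proportion, set as the call begins (left out, the last holds). The fingers move at their own pace and stop on an object; "grip_force" is the grip in N (left out, the last holds). Time passes only in rows, so rows that do not move let the fingers close. It gives the time, the measured TCP pose, the force, the opening and the grip force at its end, in the units of the state.
- bot.read_state(): the state, without advancing time (a new reading comes with each control period).
- eyes.read_camera(name): name is "scene" or "top"; returns (picture, depth): 384x512x3 uint8, blue, green, red; 384x512 float32, m along the optical axis (not along the pixel's ray), 0 where there is no reading.
- eyes.get_calibration(name): a dict with "K" (3x3 intrinsics, pixels), "distortion" ([k1, k2, p1, p2, k3] as OpenCV has them; the pictures are not rectified), "position" and "rotation" of the camera in the world. Camera axes: x right, y down, z forward; pixel columns grow to the right and rows downward; lengths in m; the calibration is good to about 2 mm. A picture is of the moment at which its call begins. get_calibration takes no time and is no camera call.
- bot.finish_job(): hands the job in; it is judged then, once.
Trained networks look in the newest picture that a camera, given by its name, has taken for a name from the list of things; names that differ only in an ending like _2 or _b are one class to them, and where a whole thing is asked for, a point or a joint stands for the part that bears it (a point fixed in the world has none). Each returns a list of dicts, best first, with "score" (0 to 1); they miss things now and then, are a little off and sometimes report something else, mostly with a low value. They report only what shows in the picture. A call takes as long as a camera call.
- spot_in(camera, target): "rect" ([centre column, centre row, width, height] in pixels, round what is visible of it).
The state is a dict: "time": time; "q": joint angles; "joint_vel": joint speeds; "joint_torque": joint torques, N m; "tool_pos": TCP position; "tcp_rot": TCP orientation; "wrist_force": force on the tool from outside, world axes, zero at the start; "torque": the same for the moment, N m; "width": opening from 0.0 (shut) to 1.0 (fully open); "grip_force": force on a finger pad.
Only numpy, scipy, OpenCV 4.12 (cv2) and the standard library are available. Lean on these libraries where they do the work, as an engineer would, in place of code of your own. Each camera call takes 0.05 s, during which the arm holds its last target. There are 200 camera calls.

## Task

First clear the rubber mat: put every steel offcut lying on it into the scrap bin. Then tilt the tall square pot so that the cold chisel, which sits too deep to grip, slides out onto the cleared mat, and stand the empty pot upright again where it stood. Lay the chisel along the grooves of the two V-blocks, centred over both, ready for dressing with the grinder, and leave the other tools where they are.

Things in the scene. Friction and masses are not known exactly. Their poses are not given: they have to be found in the camera images.
- mat: black rubber bench mat, 260 (x) by 340 (y) by 4 mm thick, fixed; origin at the centre of its underside, so its top is 4 mm above the origin
- scrap_bin: grey open-topped sheet-metal scrap bin, fixed, outside 140 (x) by 190 (y) by 90 mm high, walls and floor 4 mm; origin at the centre of its underside, z up
- v_rest: pair of fixed steel V-blocks on a 90 (x) by 130 (y) by 6 mm base plate; origin at the centre of the plate's underside, z up. The blocks are 60 mm wide (x), 30 mm long (y), their tops 42 mm above the origin, centred at y = -41 and +41 mm, leaving a 52 mm gap between them. The 90 degree V-grooves run along y, 40 mm wide at the top, the bottom of the V 22 mm above the origin; the chisel's axis rests about 36 mm above the origin
- pot: tall pot made of aluminium square tube, 50 by 50 mm outside, 200 mm tall, walls 3 mm, floor 6 mm, open at the top, 0.3 kg, loose; origin at the centre of the outside of its floor, z along the pot towards the mouth, x and y square to its flat sides. The chisel inside slides out by itself once the mouth points 45 degrees or more below level
- chisel: steel cold chisel, 130 mm long, about 0.24 kg: eight-sided shank 20 mm across the flats and 90 mm long, then a 40 mm wedge tapering to a 24 by 3 mm edge; origin at the middle of its length on its axis, z along it towards the cutting edge. It starts standing in the pot, edge up, about 65 mm below the mouth
- offcut_angle: offcut of steel angle, 60 mm long (x), both legs 40 mm wide and 8 mm thick: one leg lies flat, the other stands up along its edge (8 mm thick, centred 16 mm to +y of the origin, 40 mm high); 0.26 kg; origin at the centre of the underside. May be absent
- offcut_tube: offcut of steel square tube, 80 mm long (x), 40 by 40 mm, walls 4 mm, open at both ends; 0.25 kg; origin at the centre of the underside. May be absent
- offcut_flat: offcut of steel flat bar, 85 (x) by 30 (y) by 12 mm high, 0.24 kg; origin at the centre of the underside. May be absent
- offcut_bar: offcut of steel square bar, 70 mm long (x), 20 by 20 mm, 0.22 kg; origin at the centre of the underside. May be absent
- offcut_channel: offcut of steel channel lying open side down, 65 mm long (x), 50 mm wide (y) and 30 mm high, with 8 mm side walls; 0.25 kg; origin at the centre of the underside. May be absent
- angle_grinder: angle grinder lying on its back beside the mat, 290 mm long (y), 125 mm wide, 92 mm high; leave alone; origin under the middle of its body
- hammer: hammer lying on the bench at the robot's left, 260 mm long; leave alone; origin under its middle
- wrench: steel wrench lying beyond the mat, 190 mm long; leave alone; origin under its middle
- spray_can: grey spray can standing beyond the mat, 60 mm in diameter, 170 mm tall; leave alone; origin under its centre
- wire_brush: brush lying beyond the mat, 200 mm long; leave alone; origin under its middle
- tea_mug: white mug, 82 mm in diameter, 92 mm tall; leave alone; origin under its centre
- g_clamp: steel G-clamp lying beyond the mat, about 130 by 190 mm, 18 mm thick; leave alone; origin under its middle

How it is judged:
By the outcome, as a careful person would: the job done as asked, in the order asked, and still so for the second after the job is handed in, with the robot touching nothing.
Of offcut_angle, offcut_tube, offcut_flat, offcut_bar, offcut_channel only 3 to 5 are there at a start; the rules pass over those that are not, and their reading is None.
At some moment in a run one of offcut_angle, offcut_tube, offcut_flat, offcut_bar, offcut_channel may be knocked a few centimetres aside while the robot is not near it.
Once in a run the grip may slacken for a moment while it holds something.
It also fails if it takes over 210 s, if anything falls off the work surface, if the arm or the gripper's body presses on something with over 40 N, if the wrist force passes 120 N, or if a joint passes its speed limit or range.

## Working session

There is one attempt and no reset: what is moved stays moved. The work goes in short steps, Python scripts to look and compute and a tool call to move; the robot and the scene stay as the last step left them, time stands still between calls to the robot, and variables do not carry over. Pictures are saved under pics/ and viewed, at most 14 in all, crops included, and the job is handed in when it is done.

Besides the shell and the picture viewer there is one more tool, called after "Request:" by a JSON object that holds its "name" and its "arguments". carry_out: Moves the arm, as the interface text tells. Its arguments: {"type":"object","properties":{"series":{"type":"string"},"jaw":{"type":"number"},"grip_force":{"type":"number"}},"required":["series"]}

```bash
mkdir -p pics; ls
cat > h.py <<'E'
import numpy as np, cv2, json
from workcell import bot, eyes, spot_in
def cam(n):
    c=eyes.get_calibration(n); return np.array(c["K"]),np.array(c["distortion"]),np.array(c["position"]),np.array(c["rotation"])
def cloud(n,d):
    K,D,p,R=cam(n); h,w=d.shape
    u,v=np.meshgrid(np.arange(w),np.arange(h))
    q=cv2.undistortPoints(np.stack([u,v],-1).reshape(-1,1,2).astype(float),K,D).reshape(h,w,2)
    P=np.dstack([q,np.ones((h,w))])*d[...,None]
    if R.ndim==1: R=cv2.Rodrigues(R)[0]
    W=P@R.T+p; W[d==0]=np.nan
    return W
E
cat > look.py <<'E'
from h import *
import sys
tag=sys.argv[1]
for n in ("top","scene"):
    im,d=eyes.read_camera(n); W=cloud(n,d); np.savez(f"{n}_{tag}.npz",im=im,W=W)
    cv2.imwrite(f"pics/{n}_{tag}.png",im)
    if len(sys.argv)>2:
        for t in sys.argv[2:]: 
            for r in spot_in(n,t)[:2]: print(n,t,round(r["score"],2),np.round(r["rect"]).astype(int))
print(bot.read_state()["time"])
E
python3 look.py a offcut_angle offcut_tube offcut_flat offcut_bar offcut_channel pot mat scrap_bin v_rest; python3 -c "
from h import *
for n in('top','scene'): print(cam(n))
print(bot.read_state())"
```

```text
pics
top offcut_angle 0.68 [216 193  17  11]
top offcut_tube 0.5 [277 225  22  18]
top offcut_flat 0.76 [217 226  15  28]
top offcut_bar 0.61 [246 212  92  76]
top offcut_bar 0.45 [242 204  24  21]
top offcut_channel 0.74 [243 206  21  20]
top offcut_channel 0.65 [280 191   8  19]
top pot 0.92 [348 249  31  22]
top scrap_bin 0.92 [148 253  62  46]
top scrap_bin 0.31 [350 194  81  33]
top v_rest 0.81 [148 197  42  31]
top v_rest 0.63 [314 150  53  22]
scene offcut_angle 0.56 [284 186  14  18]
scene offcut_angle 0.2 [259 169  14  21]
scene offcut_tube 0.7 [214 195  20  26]
scene offcut_flat 0.59 [259 168  15  20]
scene offcut_bar 0.65 [232 221  19  11]
scene offcut_bar 0.47 [285 121  61  52]
scene offcut_channel 0.61 [251 195  17  16]
scene offcut_channel 0.32 [282 188  17  17]
scene pot 0.93 [140 204  28  42]
scene mat 0.79 [247 196 112  91]
scene scrap_bin 0.83 [286 122  57  56]
scene scrap_bin 0.36 [232 270  58  30]
scene v_rest 0.83 [327 156  33  35]
1.0
(array([[455.50347422,   0.        , 244.12700437],
       [  0.        , 455.50347422, 202.8135591 ],
       [  0.        ,   0.
[... 489 characters left out ...]
.09818163,  0.35543457]))
{'time': 1.0, 'q': array([-1.30886914e+00,  2.63874741e-01,  1.60400021e+00, -1.47536459e-06,
        1.27367751e+00, -3.69242818e-02]), 'joint_vel': array([-0.00055838,  0.00047326,  0.00052864,  0.00091637, -0.00043044,
        0.00022343]), 'joint_torque': array([ 2.96743683e-04, -5.15082514e+01, -3.67735827e+01,  4.06567187e-05,
        6.85674768e-04,  1.23913765e-06]), 'tool_pos': array([ 0.19871813, -0.6450887 ,  0.24529664]), 'tcp_rot': array([3.10654530e+00, 4.67684521e-01, 4.88494380e-06]), 'wrist_force': array([ 0.41234994,  0.06897747, -0.00885904]), 'torque': array([ 0.01090856, -0.0062381 , -0.01342438]), 'grip_force': 0.0, 'width': 0.9955667439386113}
```

Run:
```python
import cv2,numpy as np
im=cv2.imread('pics/top_a.png'); c=im[130:300,100:400]; a=cv2.resize(c,None,fx=2.6,fy=2.6,interpolation=cv2.INTER_CUBIC); cv2.imwrite('pics/a1.png',a)
im=cv2.imread('pics/scene_a.png'); c=im[80:300,100:380]; a=cv2.resize(c,None,fx=2.7,fy=2.7,interpolation=cv2.INTER_CUBIC); cv2.imwrite('pics/a2.png',a)
```

```text
(no output)
```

View pics/a1.png

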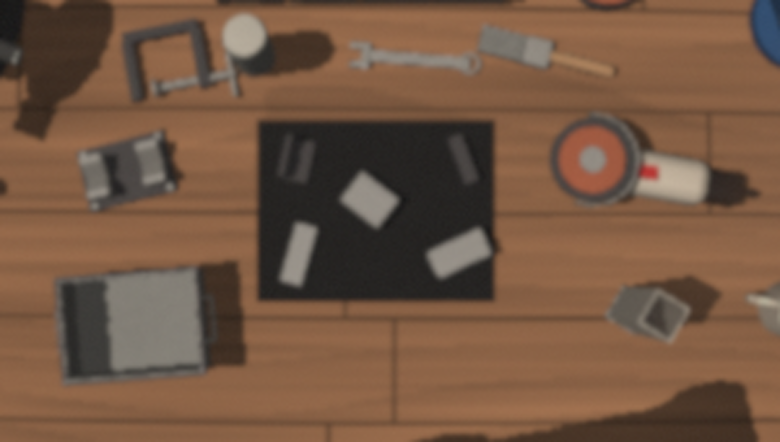

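View pics/a2.png

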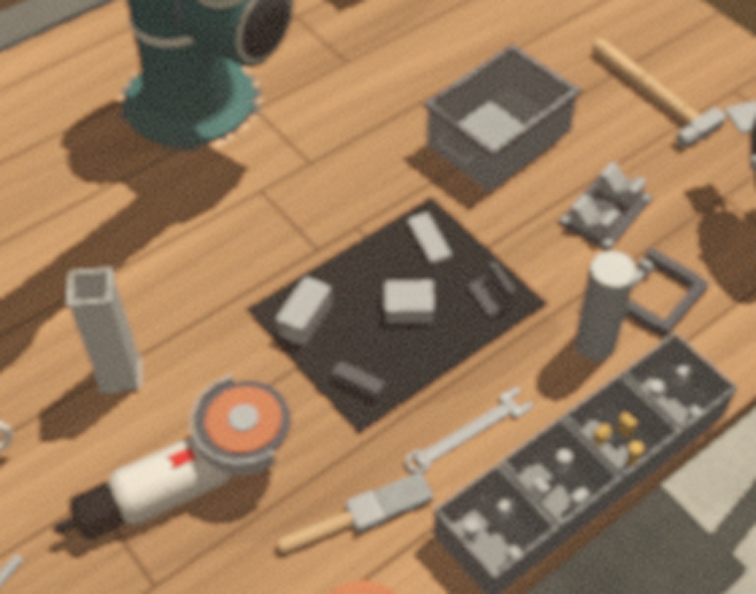

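```bash
cat > seg.py <<'E'
from h import *
def pts(tag,cams=("top","scene")): return np.vstack([np.load(f"{n}_{tag}.npz")["W"].reshape(-1,3) for n in cams])
def seg(P,xr,yr,zmin,zmax=.3,res=.004,minn=8):
    P=P[np.isfinite(P).all(1)]
    P=P[(P[:,0]>xr[0])&(P[:,0]<xr[1])&(P[:,1]>yr[0])&(P[:,1]<yr[1])&(P[:,2]>zmin)&(P[:,2]<zmax)]
    g=np.zeros((int((xr[1]-xr[0])/res)+1,int((yr[1]-yr[0])/res)+1),np.uint8)
    i=((P[:,:2]-[xr[0],yr[0]])/res).astype(int); g[i[:,0],i[:,1]]=1
    n,l=cv2.connectedComponents(cv2.dilate(g,np.ones((3,3),np.uint8)))
    for k in range(1,n):
        Q=P[l[i[:,0],i[:,1]]==k]
        if len(Q)<minn: continue
        (cx,cy),(w,h),a=cv2.minAreaRect(Q[:,:2].astype(np.float32)*1000)
        if w<h: w,h,a=h,w,a+90   # a: angle of long axis from +x (deg)
        print(f"c=({cx:.0f},{cy:.0f}) {w:.0f}x{h:.0f} a={(a+90)%180-90:.0f} ztop={np.percentile(Q[:,2],95)*1000:.0f} n={len(Q)}")
E
python3 - <<'E'
from seg import *
for cams in (("top",),("scene",),("top","scene")):
    P=pts("a",cams); print(cams)
    seg(P,(.2,.75),(-.5,.5),.010)
    m=np.load(f"{cams[0]}_a.npz"); W=m["W"]; g=m["im"].max(2)
    for n in range(1): 
        Q=W[(abs(W[...,2]-.004)<.004)&(g<60)&(abs(W[...,1])<.25)&(W[...,0]<.75)&(W[...,0]>.3)]
        print("mat",len(Q),np.percentile(Q,[1,50,99],axis=0).round(3).tolist())
E
```

```text
('top',)
c=(201,24) 22x2 a=-86 ztop=269 n=16
c=(381,335) 242x176 a=-85 ztop=95 n=954
c=(394,-357) 54x51 a=57 ztop=201 n=447
c=(539,3) 346x256 a=-88 ztop=47 n=1307
c=(584,-363) 284x128 a=75 ztop=94 n=1584
c=(593,361) 131x100 a=-85 ztop=46 n=407
c=(714,355) 71x23 a=1 ztop=23 n=73
c=(724,240) 175x53 a=-89 ztop=173 n=330
c=(746,-270) 136x19 a=84 ztop=25 n=103
c=(737,492) 24x14 a=-8 ztop=155 n=38
c=(740,-120) 41x15 a=89 ztop=16 n=8
mat 3290 [[0.412, -0.156, 0.0], [0.539, 0.003, 0.004], [0.662, 0.172, 0.008]]
('scene',)
c=(204,13) 65x9 a=-90 ztop=278 n=63
c=(377,331) 220x153 a=-85 ztop=89 n=1458
c=(398,-364) 59x53 a=-29 ztop=197 n=795
c=(477,115) 89x56 a=-5 ztop=19 n=122
c=(482,-110) 89x54 a=-65 ztop=47 n=266
c=(555,15) 92x57 a=52 ztop=36 n=243
c=(610,-368) 262x131 a=-87 ztop=91 n=1986
c=(584,398) 60x40 a=16 ztop=41 n=150
c=(604,319) 79x38 a=10 ztop=42 n=153
c=(611,-120) 71x26 a=25 ztop=26 n=126
c=(612,114) 60x43 a=-9 ztop=44 n=127
c=(714,306) 32x25 a=-82 ztop=23 n=30
c=(721,351) 55x21 a=12 ztop=18 n=53
c=(740,172) 50x19 a=90 ztop=171 n=99
c=(741,488) 25x21 a=41 ztop=152 n=43
c=(743,-307) 69x16 a=87 ztop=20 n=58
c=(748,-228) 27x5 a=90 ztop=20 n=9
mat 72 [[0.488, -0.164, 0.0], [0.585, -0.123, 0.003], [0.643, 0.108, 0.007]]
('top', 'scene')
c=(204,13) 65x9 a=-90 ztop=277 n=79
c=(381,335) 242x176 a=-85 ztop=93 n=2418
c=(397,-360) 61x56 a=-32 ztop=198 n=1242
c=(539,3) 346x256 a=-88 ztop=46 n=2207
c=(609,-361) 283x144 a=88 ztop=93 n=3572
c=(603,352) 152x118 a=-85 ztop=45 n=717
c=(715,257) 220x71 a=-89 ztop=171 n=589
c=(742,-271) 140x19 a=88 ztop=24 n=170
c=(737,490) 25x22 a=-10 ztop=154 n=81
c=(741,-122) 45x15 a=86 ztop=16 n=10
mat 3290 [[0.412, -0.156, 0.0], [0.539, 0.003, 0.004], [0.662, 0.172, 0.008]]
```

```bash
cat > rects.py <<'E'
from seg import *
def rays(n,uv):
    K,D,p,R=cam(n); R=cv2.Rodrigues(R)[0] if R.ndim==1 else R
    q=cv2.undistortPoints(np.asarray(uv,float).reshape(-1,1,2),K,D).reshape(-1,2)
    return p,np.c_[q,np.ones(len(q))]@R.T
def onplane(n,uv,z):
    p,d=rays(n,uv); return p+d*((z-p[2])/d[:,2])[:,None]
def fit(tag,box,z,off=None,n="top",thr=None,up=4):
    x0,y0,x1,y1=box
    im=np.load(f"{n}_{tag}.npz")["im"][y0:y1,x0:x1].astype(np.float32).mean(2)
    g=cv2.resize(cv2.GaussianBlur(im,(3,3),0),None,fx=up,fy=up,interpolation=cv2.INTER_CUBIC)
    if thr is None: thr=(np.percentile(g,20)+np.percentile(g,97))/2
    m=(g>thr).astype(np.uint8); c=max(cv2.findContours(m,0,1)[0],key=cv2.contourArea)
    uv=(c.reshape(-1,2)+.5)/up-.5+[x0,y0]
    X=onplane(n,uv,z)[:,:2]*1000
    (cx,cy),(w,h),a=cv2.minAreaRect(X.astype(np.float32))
    if w<h: w,h,a=h,w,a+90
    return f"c=({cx:.1f},{cy:.1f}) {w:.0f}x{h:.0f} a={(a+90)%180-90:.0f} thr={thr:.0f}"
E
python3 - <<'E'
from rects import *
T="a"
print("channel",fit(T,(226,188,262,224),.034))
print("flat",fit(T,(203,208,228,246),.016))
print("tube",fit(T,(258,212,292,242),.044))
for t in(45,55,65): print("bar",fit(T,(266,176,290,206),.024,thr=t))
for t in(45,55,65): print("angle",fit(T,(200,176,228,206),.012,thr=t))
m=np.load("top_a.npz");W=m["W"]
def ht(box,z0,z1):
    x0,y0,x1,y1=box;Q=W[y0:y1,x0:x1].reshape(-1,3);Q=Q[(Q[:,2]>z0)&(Q[:,2]<z1)]*1000
    (c,s,a)=cv2.minAreaRect(Q[:,:2].astype(np.float32));print(len(Q),np.mean(Q,0).round(),np.round(c),np.round(s),round(a))
ht((200,176,228,206),.030,.06);ht((200,176,228,206),.008,.06);ht((266,176,290,206),.014,.06);ht((226,188,262,224),.02,.06);ht((258,212,290,242),.025,.06)
ht((330,230,370,270),.19,.22)
E
```

```text
channel c=(550.4,16.7) 68x53 a=53 thr=89
flat c=(474.0,116.5) 88x33 a=-15 thr=90
tube c=(475.9,-108.4) 86x43 a=-65 thr=89
bar c=(609.0,-115.5) 77x26 a=21 thr=45
bar c=(609.2,-115.9) 69x20 a=21 thr=55
bar c=(609.1,-116.1) 61x12 a=21 thr=65
angle c=(608.8,121.2) 67x49 a=-12 thr=45
angle c=(605.1,108.9) 58x18 a=-14 thr=55
angle c=(604.9,108.6) 48x9 a=-13 thr=65
44 [611. 134.  44.] [612. 134.] [ 9. 60.] 78
274 [609. 122.  17.] [610. 121.] [108. 101.] 0
111 [ 609. -117.   24.] [ 599. -112.] [94. 42.] 17
244 [552.  15.  34.] [551.  15.] [65. 49.] 52
247 [ 477. -111.   44.] [ 477. -111.] [40. 80.] 25
72 [ 392. -358.  198.] [ 393. -358.] [53. 51.] 59
```

Request:
{"name": "carry_out", "arguments": {"series": "0.0278 0.0535 0.003 9.8; 0.0278 0.0535 0 9.8; 0.0278 0.0535 0 9.8; 0.0278 0.0535 0 9.8; 0.0278 0.0535 0 9.8; 0.0278 0.0535 0 9.8; 0.0278 0.0535 0 9.8; 0.0278 0.0535 0 9.8; 0.0278 0.0535 -0.03 9.8; 0.0278 0.0535 -0.055 9.8; 0 0 -0.055 0; 0 0 0 0", "jaw": 1, "grip_force": 60}}

```text
time: 2.5
tool_pos: [0.4642, -0.1245, 0.1191]
tcp_rot: [-1.678, -2.644, 0.004]
wrist_force: [0.1, 0.3, 0.7]
width: 1.002
grip_force: 0.0
```

Run:
```python
from seg import *
from h import *
P=pts("a")
def box(zr,xr,yr):
    Q=P[(P[:,2]>zr[0])&(P[:,2]<zr[1])&(P[:,0]>xr[0])&(P[:,0]<xr[1])&(P[:,1]>yr[0])&(P[:,1]<yr[1])]*1000
    print(len(Q),[np.round(v) for v in cv2.minAreaRect(Q[:,:2].astype(np.float32))])
box((.082,.1),(.25,.5),(.2,.48)); box((.036,.05),(.5,.7),(.27,.48)); box((.03,.05),(.5,.7),(.27,.48)); box((.185,.215),(.33,.46),(-.45,-.28))
s=bot.read_state(); print(s["tool_pos"].round(4),s["tcp_rot"].round(3),s["time"],s["q"].round(2))
```

```text
759 [array([375., 339.]), array([153., 210.]), np.float64(6.0)]
227 [array([594., 360.]), array([ 62., 119.]), np.float64(14.0)]
335 [array([594., 360.]), array([ 63., 119.]), np.float64(14.0)]
220 [array([ 397., -361.]), array([53., 60.]), np.float64(60.0)]
[ 0.4642 -0.1245  0.1191] [-1.678 -2.644  0.004] 2.5 [-0.31  0.02  2.13 -0.    1.   -0.75]
```

Request:
{"name": "carry_out", "arguments": {"series": "0.0123 0.0145 0 0; 0 0 -0.04 0; 0 0 -0.04 0; 0 0 -0.017 0; 0 0 0 0"}}

```text
time: 3.12
tool_pos: [0.4813, -0.1122, 0.027]
tcp_rot: [1.686, 2.651, 0.0]
wrist_force: [-0.4, -0.1, 0.3]
width: 1.002
grip_force: 0.0
```

Request:
{"name": "carry_out", "arguments": {"series": "0 0 0 0; 0 0 0 0; 0 0 0 0; 0 0 0 0; 0 0 0 0; 0 0 0.03 0; 0 0 0.05 0; 0 0 0.05 0; 0 0 0 0", "jaw": -1}}

```text
time: 4.25
tool_pos: [0.484, -0.1129, 0.1613]
tcp_rot: [1.68, 2.643, 0.005]
wrist_force: [1.2, -0.8, -3.1]
width: 0.458
grip_force: 61.6
```

Request:
{"name": "carry_out", "arguments": {"series": "-0.0122 0.0539 0 7.8; -0.0122 0.0539 0 7.8; -0.0122 0.0539 0 7.8; -0.0122 0.0539 0 7.8; -0.0122 0.0539 0 7.8; -0.0122 0.0539 0 7.8; -0.0122 0.0539 0 7.8; -0.0122 0.0539 0 7.8; -0.0122 0.0539 0 7.8; 0 0 0 0; 0 0 -0.02 0; 0 0 0 0"}}

```text
time: 5.75
tool_pos: [0.3686, 0.3706, 0.133]
tcp_rot: [0.145, -3.133, 0.008]
wrist_force: [-0.6, -0.8, -2.1]
width: 0.457
grip_force: 61.8
```

Request:
{"name": "carry_out", "arguments": {"series": "0.006 0 -0.04 0; 0 0 -0.035 0; 0 0 0 0; 0 0 0 0"}}

```text
time: 6.25
tool_pos: [0.3774, 0.3732, 0.0624]
tcp_rot: [-0.145, 3.137, 0.001]
wrist_force: [0.1, 1.1, -2.2]
width: 0.458
grip_force: 61.8
```

Request:
{"name": "carry_out", "arguments": {"series": "0 0 0 0; 0 0 0 0; 0 0 0 0; 0 0 0.04 0; 0 0 0.06 0; 0 0 0.02 0; 0 0 0 0", "jaw": 0.3}}

```text
time: 7.12
tool_pos: [0.3781, 0.3744, 0.1842]
tcp_rot: [-0.146, 3.134, 0.006]
wrist_force: [0.3, 0.5, -0.1]
width: 0.645
grip_force: 0.0
```

```bash
cat > mats.py <<'E'
from rects import *
import sys
def grab(tag):
    for n in ("top","scene"):
        im,d=eyes.read_camera(n); np.savez(f"{n}_{tag}.npz",im=im,W=cloud(n,d)); cv2.imwrite(f"pics/{n}_{tag}.png",im)
def scan(tag):
    for n in ("top","scene"):
        print(n); seg(pts(tag,(n,)),(.395,.685),(-.19,.19),.0115,.06,.003,15)
    s=bot.read_state(); print(s["time"],s["tool_pos"].round(4),"X",round(2*np.degrees(np.arctan2(s["tcp_rot"][1],s["tcp_rot"][0]))%360,1),"w",round(s["width"],2),"q6",s["q"][5].round(2))
if __name__=="__main__": grab(sys.argv[1]); scan(sys.argv[1])
E
python3 mats.py b
```

```text
top
c=(485,103) 124x68 a=-3 ztop=22 n=190
c=(550,16) 73x64 a=-37 ztop=40 n=255
c=(610,-117) 70x30 a=29 ztop=30 n=114
c=(613,118) 67x43 a=-10 ztop=49 n=147
scene
c=(477,110) 91x31 a=-16 ztop=19 n=105
c=(553,12) 61x59 a=51 ztop=36 n=238
c=(611,-122) 71x25 a=22 ztop=26 n=122
c=(609,114) 61x43 a=-15 ztop=44 n=113
7.225 [0.3762 0.3728 0.1806] X 185.3 w 0.65 q6 -0.93
```

Request:
{"name": "carry_out", "arguments": {"series": "0.0197 -0.0516 0 -4; 0.0197 -0.0516 0 -4; 0.0197 -0.0516 0 -4; 0.0197 -0.0516 0 -4; 0.0197 -0.0516 -0.03 -4.3; 0 0 -0.06 0; 0 0 0 0; 0 0 0 0", "jaw": 0.6}}

```text
time: 8.22
tool_pos: [0.4747, 0.1157, 0.0913]
tcp_rot: [-0.408, -3.113, 0.001]
wrist_force: [1.2, 0.3, 0.2]
width: 0.799
grip_force: 0.0
```

Request:
{"name": "carry_out", "arguments": {"series": "0 0 -0.04 0; 0 0 -0.025 0; 0 0 -0.006 0; 0 0 0 0; 0 0 0 0"}}

```text
time: 8.85
tool_pos: [0.4768, 0.116, 0.0224]
tcp_rot: [0.408, 3.112, 0.002]
wrist_force: [-0.5, -0.2, -0.3]
width: 0.8
grip_force: 0.0
```

Request:
{"name": "carry_out", "arguments": {"series": "0 0 0 0; 0 0 0 0; 0 0 0 0; 0 0 0 0; 0 0 0 0; 0 0 0.03 0; 0 0 0.05 0; 0 0 0.06 0; 0 0 0 0; 0 0 0 0", "jaw": -1}}

```text
time: 10.1
tool_pos: [0.4742, 0.1152, 0.1597]
tcp_rot: [-0.41, -3.114, 0.001]
wrist_force: [-0.4, 0.1, -3.3]
width: 0.329
grip_force: 60.3
```

Request:
{"name": "carry_out", "arguments": {"series": "-0.0235 0.0463 0 5; -0.0235 0.0463 0 5; -0.0235 0.0463 0 5; -0.0235 0.0463 0 5; 0 0 0 0; 0 0 -0.05 0; 0 0 -0.05 0; 0 0 0 0; 0 0 0 0"}}

```text
time: 11.22
tool_pos: [0.3813, 0.3, 0.0606]
tcp_rot: [0.136, -3.138, 0.001]
wrist_force: [0.7, 0.1, -2.0]
width: 0.327
grip_force: 64.5
```

Request:
{"name": "carry_out", "arguments": {"series": "0 0 0 0; 0 0 0 0; 0 0 0 0; 0 0 0.06 0; 0 0 0.06 0; 0 0 0 0; 0 0 0 0", "jaw": 0}}

```text
time: 12.1
tool_pos: [0.3811, 0.3007, 0.181]
tcp_rot: [-0.138, 3.138, 0.001]
wrist_force: [-0.4, -0.3, 0.5]
width: 0.503
grip_force: 0.0
```

```bash
python3 mats.py c
```

```text
top
c=(551,22) 100x66 a=48 ztop=40 n=257
c=(612,-121) 78x35 a=29 ztop=29 n=117
c=(613,117) 71x61 a=10 ztop=48 n=138
scene
c=(553,12) 61x56 a=52 ztop=36 n=236
c=(612,-122) 72x24 a=21 ztop=27 n=125
c=(610,115) 61x43 a=-13 ztop=43 n=101
12.2 [0.38   0.2999 0.179 ] X 185.0 w 0.5 q6 -1.04
```

Request:
{"name": "carry_out", "arguments": {"series": "0.0464 -0.0334 0 -3.5; 0.0464 -0.0334 0 -3.5; 0.0464 -0.0334 0 -3.5; 0.0464 -0.0334 0 -3.5; 0.0464 -0.0334 -0.03 -3.5; 0 0 -0.05 0; 0 0 0 0; 0 0 0 0", "jaw": -0.1}}

```text
time: 13.2
tool_pos: [0.6108, 0.135, 0.1011]
tcp_rot: [-0.34, -3.121, 0.001]
wrist_force: [-0.2, 0.0, 0.7]
width: 0.454
grip_force: 0.0
```

Request:
{"name": "carry_out", "arguments": {"series": "0.001 -0.001 -0.04 0; 0 0 -0.025 0; 0 0 -0.006 0; 0 0 0 0; 0 0 0 0"}}

```text
time: 13.82
tool_pos: [0.6142, 0.1342, 0.0327]
tcp_rot: [0.34, 3.12, 0.002]
wrist_force: [-0.1, 0.3, 0.6]
width: 0.45
grip_force: 0.0
```

Request:
{"name": "carry_out", "arguments": {"series": "0 0 0 0; 0 0 0 0; 0 0 0 0; 0 0 0 0; 0 0 0 0; 0 0 0.03 0; 0 0 0.05 0; 0 0 0.06 0; 0 0 0 0; 0 0 0 0", "jaw": -1, "grip_force": 80}}

```text
time: 15.08
tool_pos: [0.6118, 0.1336, 0.1695]
tcp_rot: [-0.341, -3.121, 0.0]
wrist_force: [-0.7, -1.0, -3.9]
width: 0.076
grip_force: 78.8
```

Request:
{"name": "carry_out", "arguments": {"series": "-0.0464 0.0369 0 3.5; -0.0464 0.0369 0 3.5; -0.0464 0.0369 0 3.5; -0.0464 0.0369 0 3.5; -0.0464 0.0369 0 3.5; 0 0 0 0; 0 0 -0.06 0; 0 0 -0.05 0; 0 0 0 0; 0 0 0 0"}}

```text
time: 16.32
tool_pos: [0.3812, 0.3179, 0.0607]
tcp_rot: [0.136, -3.138, 0.001]
wrist_force: [0.2, 0.8, -1.6]
width: 0.079
grip_force: 78.9
```

Request:
{"name": "carry_out", "arguments": {"series": "0 0 0 0; 0 0 0 0; 0 0 0 0; 0 0 0.06 0; 0 0 0.06 0; 0 0 0 0; 0 0 0 0", "jaw": -0.5}}

```text
time: 17.2
tool_pos: [0.3807, 0.3183, 0.181]
tcp_rot: [-0.138, 3.137, 0.001]
wrist_force: [0.2, 0.0, -0.7]
width: 0.248
grip_force: 0.0
```

```bash
python3 mats.py d
```

```text
top
c=(552,15) 83x58 a=63 ztop=40 n=251
c=(595,-119) 98x41 a=24 ztop=31 n=121
scene
c=(553,12) 61x57 a=52 ztop=36 n=236
c=(611,-122) 71x24 a=23 ztop=27 n=123
17.3 [0.3796 0.3174 0.179 ] X 185.0 w 0.25 q6 -1.01
```

Request:
{"name": "carry_out", "arguments": {"series": "0.0132 -0.0233 0 -10.2; 0.0132 -0.0233 0 -10.2; 0.0132 -0.0233 0 -10.2; 0.0132 -0.0233 0 -10.2; 0.0132 -0.0233 0 -10.2; 0.0132 -0.0233 0 -10.2; 0.0132 -0.0233 0 -10.2; 0.0132 -0.0233 0 -10.2; 0.0132 -0.0233 0 -10.2; 0.0132 -0.0233 0 -10.2; 0.0132 -0.0233 0 -10.2; 0.0132 -0.0233 -0.04 -10.2; 0.0132 -0.0228 -0.04 -10.1; 0 0 0 0; 0 0 0 0", "jaw": 1}}

```text
time: 19.18
tool_pos: [0.5514, 0.0161, 0.0997]
tcp_rot: [-2.815, -1.392, 0.003]
wrist_force: [0.0, -0.2, -0.1]
width: 1.0
grip_force: 0.0
```

Request:
{"name": "carry_out", "arguments": {"series": "0 -0.001 -0.045 0; 0 0 -0.025 0; 0 0 -0.007 0; 0 0 0 0; 0 0 0 0"}}

```text
time: 19.8
tool_pos: [0.5538, 0.015, 0.0253]
tcp_rot: [2.816, 1.39, 0.005]
wrist_force: [-0.6, 1.1, 0.0]
width: 1.005
grip_force: 0.0
```

Request:
{"name": "carry_out", "arguments": {"series": "0 0 0 0; 0 0 0 0; 0 0 0 0; 0 0 0 0; 0 0 0 0; 0 0 0.03 0; 0 0 0.05 0; 0 0 0.06 0; 0 0 0 0; 0 0 0 0", "jaw": -1}}

```text
time: 21.05
tool_pos: [0.5511, 0.0148, 0.1623]
tcp_rot: [-2.817, -1.39, 0.003]
wrist_force: [-0.0, 0.2, -3.7]
width: 0.57
grip_force: 83.8
```

Request:
{"name": "carry_out", "arguments": {"series": "-0.0249 0.0511 0 6.1; -0.0249 0.0511 0 6.1; -0.0249 0.0511 0 6.1; -0.0249 0.0511 0 6.1; -0.0249 0.0511 0 6.1; -0.0249 0.0511 0 6.1; -0.0249 0.0511 0 6.1; 0 0 0 0; 0 0 -0.05 0; 0 0 -0.035 0; 0 0 0 0; 0 0 0 0"}}

```text
time: 22.55
tool_pos: [0.3781, 0.3718, 0.0783]
tcp_rot: [2.119, 2.319, -0.002]
wrist_force: [0.3, 0.3, -1.9]
width: 0.568
grip_force: 83.8
```

Request:
{"name": "carry_out", "arguments": {"series": "0 0 0 0; 0 0 0 0; 0 0 0 0; 0 0 0.06 0; 0 0 0.06 0; 0 0 0 0; 0 0 0 0", "jaw": 0.4}}

```text
time: 23.42
tool_pos: [0.3779, 0.3725, 0.1989]
tcp_rot: [2.118, 2.32, 0.002]
wrist_force: [-0.9, -0.1, -0.4]
width: 0.704
grip_force: 0.0
```

```bash
python3 mats.py e; python3 -c "
from rects import *
im=np.load('top_e.npz')['im'][150:300,100:320]; cv2.imwrite('pics/e1.png',cv2.resize(im,None,fx=3,fy=3,interpolation=2))"
```

```text
top
c=(602,-125) 89x32 a=18 ztop=29 n=114
scene
c=(612,-121) 71x24 a=20 ztop=27 n=119
23.525 [0.3769 0.3717 0.1968] X 95.2 w 0.7 q6 0.64
```

View pics/e1.png

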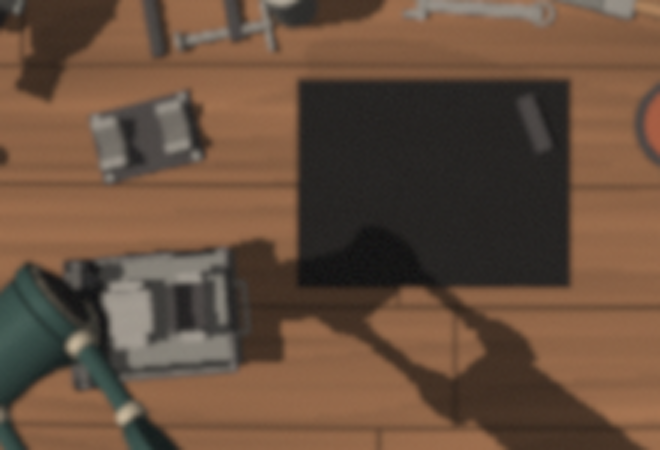

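Request:
{"name": "carry_out", "arguments": {"series": "0.0258 -0.0544 0 -8.2; 0.0258 -0.0544 0 -8.2; 0.0258 -0.0544 0 -8.2; 0.0258 -0.0544 0 -8.2; 0.0258 -0.0544 0 -8.2; 0.0258 -0.0544 0 -8.2; 0.0258 -0.0544 0 -8.2; 0.0258 -0.0544 0 -8.2; 0.0258 -0.0544 -0.04 -8.4; 0 0 -0.055 0; 0 0 0 0; 0 0 0 0", "jaw": 0.3}}

```text
time: 25.02
tool_pos: [0.6063, -0.1092, 0.1088]
tcp_rot: [-3.087, -0.579, 0.002]
wrist_force: [0.3, 0.1, -0.2]
width: 0.655
grip_force: 0.0
```

Request:
{"name": "carry_out", "arguments": {"series": "0.003 -0.009 -0.03 0; 0 0 -0.03 0; 0 0 -0.02 0; 0 0 -0.008 0; 0 0 0 0; 0 0 0 0"}}

```text
time: 25.78
tool_pos: [0.6107, -0.1189, 0.0222]
tcp_rot: [3.087, 0.579, 0.003]
wrist_force: [-0.3, -1.0, -0.0]
width: 0.647
grip_force: 0.0
```

Request:
{"name": "carry_out", "arguments": {"series": "0 0 0 0; 0 0 0 0; 0 0 0 0; 0 0 0 0; 0 0 0 0; 0 0 0.03 0; 0 0 0.05 0; 0 0 0.06 0; 0 0 0 0; 0 0 0 0", "jaw": -1}}

```text
time: 27.02
tool_pos: [0.6088, -0.1186, 0.1599]
tcp_rot: [-3.087, -0.578, 0.002]
wrist_force: [0.0, -0.4, -2.2]
width: 0.215
grip_force: 79.8
```

Request:
{"name": "carry_out", "arguments": {"series": "-0.0286 0.0502 0 -2; -0.0286 0.0502 0 -2; -0.0286 0.0502 0 -2; -0.0286 0.0502 0 -2; -0.0286 0.0502 0 -2; -0.0286 0.0502 0 -2; -0.0286 0.0502 0 -2; -0.0286 0.0502 0 -2; 0 0 0 0; 0 0 0 0; 0 0 0 0"}}

```text
time: 28.4
tool_pos: [0.3808, 0.2814, 0.1597]
tcp_rot: [3.137, 0.141, -0.003]
wrist_force: [-0.1, -0.3, -2.2]
width: 0.21
grip_force: 79.9
```

```bash
python3 mats.py f
python3 - <<'E'
from seg import *
P=pts("e"); P=P[(abs(P[:,0]-.38)<.06)&(abs(P[:,1]-.335)<.085)]
for y in np.arange(.25,.425,.01):
    Q=P[abs(P[:,1]-y)<.005]; print(round(y,3),[int(1000*np.median(Q[(abs(Q[:,0]-x)<.01)][:,2])) if (abs(Q[:,0]-x)<.01).any() else None for x in (.33,.35,.37,.39,.41,.43)])
E
```

```text
top
scene
28.5 [0.3813 0.2816 0.1603] X 5.1 w 0.21 q6 2.07
0.25 [590, 574, 93, 88, 90, 67]
0.26 [587, 568, 6, None, None, None]
0.27 [585, 572, 4, 4, 3, 6]
0.28 [8, 572, 555, 3, 6, 6]
0.29 [3, 572, 560, 25, 12, 4]
0.3 [4, 24, 559, 530, 23, 4]
0.31 [4, 22, 47, 530, 528, 6]
0.32 [1, 49, 56, 560, 543, 528]
0.33 [2, 6, 429, 425, 568, 536]
0.34 [4, 374, 389, 387, 418, 546]
0.35 [234, 392, 263, 332, 387, 549]
0.36 [254, 385, 282, 288, 329, 275]
0.37 [536, 563, 569, 566, 344, 276]
0.38 [555, 567, 569, 565, 357, 257]
0.39 [565, 571, 570, 558, 356, 35]
0.4 [571, 574, 570, 555, 46, 7]
0.41 [571, 576, 567, 553, 3, 14]
0.42 [560, 574, 561, 549, 9, 15]
```

Request:
{"name": "carry_out", "arguments": {"series": "0 0.002 -0.05 0; 0 0 -0.032 0; 0 0 0 0; 0 0 0 0"}}

```text
time: 29.0
tool_pos: [0.382, 0.2849, 0.08]
tcp_rot: [-3.138, -0.141, -0.002]
wrist_force: [0.8, -0.8, -2.7]
width: 0.21
grip_force: 79.9
```

Request:
{"name": "carry_out", "arguments": {"series": "0 0 0 0; 0 0 0 0; 0 0 0 0; 0 0 0.06 0; 0 0 0.06 0; 0 0 0.04 0; 0.02 -0.06 0 0; 0.02 -0.06 0 0; 0 0 0 0; 0 0 0 0", "jaw": -0.38}}

```text
time: 30.25
tool_pos: [0.4203, 0.1664, 0.2391]
tcp_rot: [-3.138, -0.141, -0.0]
wrist_force: [-0.0, 0.8, -0.5]
width: 0.311
grip_force: 0.0
```

```bash
python3 mats.py g
python3 - <<'E'
from seg import *
import rects
P=pts("g"); Q0=P[(abs(P[:,0]-.38)<.06)&(abs(P[:,1]-.335)<.085)]
for y in np.arange(.25,.425,.015):
    Q=Q0[abs(Q0[:,1]-y)<.0075]; print(round(y,3),[int(1000*np.median(Q[(abs(Q[:,0]-x)<.01)][:,2])) if (abs(Q[:,0]-x)<.01).any() else None for x in (.33,.35,.37,.39,.41,.43)])
# pot: fit faces
for n in ("top","scene"):
    for z0,z1 in((.192,.21),(.02,.06),(.06,.12),(.12,.18)):
        p=pts("a",(n,)); Q=p[(abs(p[:,0]-.395)<.07)&(abs(p[:,1]+.36)<.07)&(p[:,2]>z0)&(p[:,2]<z1)]*1000
        if len(Q)>5: r=cv2.minAreaRect(Q[:,:2].astype(np.float32)); print(n,z0,len(Q),np.round(r[0]),np.round(r[1]),round(r[2]))
im=np.load('scene_g.npz')['im']; c=im[80:300,80:380]; cv2.imwrite('pics/g1.png',cv2.resize(c,None,fx=2.6,fy=2.6,interpolation=2))
E
```

```text
top
scene
30.35 [0.42   0.1673 0.2389] X 5.3 w 0.31 q6 1.8
0.25 [85, None, None, None, 57, 34]
0.265 [34, None, None, None, None, None]
0.28 [None, None, None, None, None, None]
0.295 [None, 18, 21, 21, 21, None]
0.31 [2, 29, 37, 37, 40, -1]
0.325 [2, None, 50, 51, 49, -1]
0.34 [4, 16, 70, 70, 53, 3]
0.355 [8, 38, 44, 68, 33, 5]
0.37 [7, 69, 73, 72, 45, 6]
0.385 [20, 69, 74, 72, 43, 6]
0.4 [7, 71, 72, 72, 40, 9]
0.415 [4, 7, 68, 71, 4, 32]
top 0.192 69 [ 393. -358.] [53. 51.] 59
top 0.02 47 [ 396. -356.] [48. 50.] 58
top 0.06 120 [ 395. -356.] [49. 50.] 56
top 0.12 168 [ 393. -358.] [51. 51.] 57
scene 0.192 79 [ 397. -363.] [50. 57.] 61
scene 0.02 110 [ 397. -363.] [50. 56.] 59
scene 0.06 192 [ 413. -359.] [38. 72.] 14
scene 0.12 290 [ 397. -363.] [52. 58.] 59
```

View pics/g1.png

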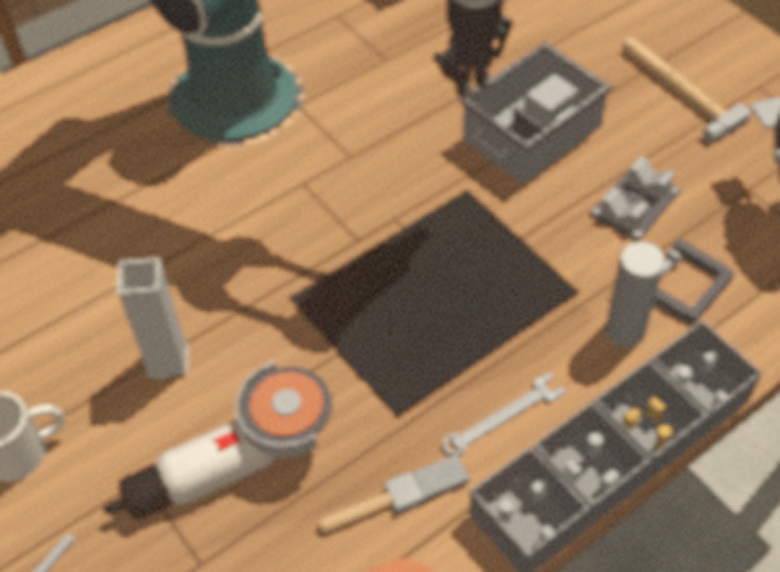

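Request:
{"name": "carry_out", "arguments": {"series": "-0.0026 -0.0526 0.005 5.3; -0.0026 -0.0526 0.005 5.3; -0.0026 -0.0526 0.005 5.3; -0.0026 -0.0526 0.005 5.3; -0.0026 -0.0526 0.005 5.3; -0.0026 -0.0526 0.005 5.3; -0.0026 -0.0526 0.005 5.3; -0.0026 -0.0526 0 5.3; -0.0026 -0.0526 0 5.3; -0.0026 -0.0526 0 5.5; 0 0 0 0; 0 0 0 0", "jaw": 1}}

```text
time: 31.85
tool_pos: [0.3951, -0.3585, 0.2733]
tcp_rot: [-2.74, -1.534, -0.0]
wrist_force: [0.1, 0.1, 0.4]
width: 1.0
grip_force: 0.0
```

Request:
{"name": "carry_out", "arguments": {"series": "0 0 -0.04 0; 0 0 -0.04 0; 0 0 -0.018 0; 0 0 0 0; 0 0 0 0"}}

```text
time: 32.48
tool_pos: [0.3955, -0.3601, 0.1776]
tcp_rot: [2.739, 1.533, 0.001]
wrist_force: [-0.0, -0.0, -0.3]
width: 1.0
grip_force: 0.0
```

Request:
{"name": "carry_out", "arguments": {"series": "0 0 0 0; 0 0 0 0; 0 0 0 0; 0 0 0 0; 0 0 0 0; 0 0 0.02 0; 0 0 0.05 0; 0 0 0.05 0; 0 0 0 0; 0 0 0 0", "jaw": -1, "grip_force": 60}}

```text
time: 33.72
tool_pos: [0.3931, -0.3586, 0.2931]
tcp_rot: [-2.738, -1.531, 0.002]
wrist_force: [-0.1, -0.4, -6.4]
width: 0.576
grip_force: 68.0
```

Request:
{"name": "carry_out", "arguments": {"series": "0.0245 0.0389 0 5.25; 0.0245 0.0389 0 5.25; 0.0245 0.0389 0 5.25; 0.0245 0.0389 0 5.25; 0.0245 0.0389 0 5.25; 0.0245 0.0391 0 5.25; 0 0 0 0; 0 0 0 0; 0 0 -0.04 0; 0 0 -0.04 0; 0 0 -0.025 0; 0 0 -0.005 0; 0 0 0 0; 0 0 0 0"}}

```text
time: 35.48
tool_pos: [0.5423, -0.1268, 0.1876]
tcp_rot: [2.222, 2.217, 0.002]
wrist_force: [0.9, -0.5, -5.9]
width: 0.576
grip_force: 67.8
```

Request:
{"name": "carry_out", "arguments": {"series": "0 0 -0.004 0; 0 0 -0.004 0; 0 0 0 0; 0 0.016 0.0005 0; 0 0.016 0 0; 0 0.016 -0.002 0; 0 0.016 -0.002 0; 0 0.015 -0.0045 0; 0 0.015 -0.0045 0; 0 0.014 -0.007 0; 0 0.014 -0.007 0; 0 0 0 0; 0 0 0 0", "grip_force": 20}}

```text
time: 37.1
tool_pos: [0.5437, -0.0034, 0.1545]
tcp_rot: [2.22, 2.218, 0.007]
wrist_force: [-0.8, 2.2, 4.5]
width: 0.575
grip_force: 74.5
```

Request:
{"name": "carry_out", "arguments": {"series": "0 0 0.03 0; 0 0 0.03 0; 0 0 0 0; 0 0 0 0; 0 0 0 0"}}

```text
time: 37.72
tool_pos: [0.5399, -0.004, 0.2092]
tcp_rot: [-2.221, -2.218, 0.004]
wrist_force: [-0.6, 0.3, -5.5]
width: 0.578
grip_force: 73.2
```

```bash
cat > side.py <<'E'
from mats import *
# pot points in vertical plane along y at x~x0 : print axis slope via PCA of points, plus extents
def pot(tag,xr,yr,zr=(.008,.3)):
    P=pts(tag,("scene",)); Q=P[(P[:,0]>xr[0])&(P[:,0]<xr[1])&(P[:,1]>yr[0])&(P[:,1]<yr[1])&(P[:,2]>zr[0])&(P[:,2]<zr[1])]
    r=cv2.minAreaRect((Q[:,1:]*1000).astype(np.float32)); print(len(Q),"yz rect",[np.round(v) for v in r],"x",np.percentile(Q[:,0],[5,95]).round(3))
E
python3 - <<'E'
from side import *
grab("h"); s=bot.read_state(); print(s["tool_pos"].round(4),s["wrist_force"].round(1),s["width"])
im=np.load('scene_h.npz')['im']; c=im[100:280,120:340]; cv2.imwrite('pics/h1.png',cv2.resize(c,None,fx=2.6,fy=2.6,interpolation=2))
E
```

```text
[ 0.5403 -0.0041  0.2096] [-0.1  0.1 -5.2] 0.5759016229214161
```

View pics/h1.png

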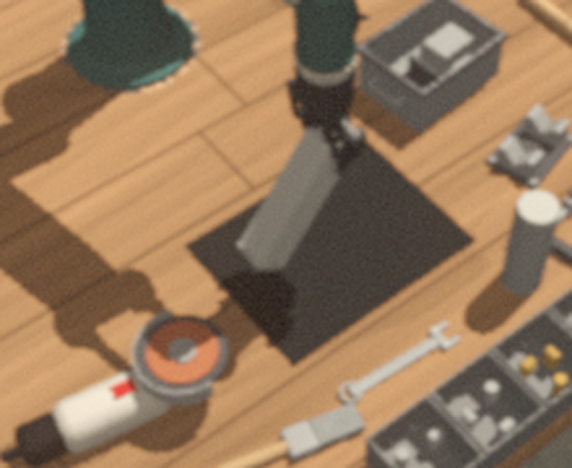

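Request:
{"name": "carry_out", "arguments": {"series": "0 0 0 0; 0 0 0 0; 0 0 0 0; 0 0 0 0", "jaw": -1, "grip_force": 20}}

```text
time: 38.33
tool_pos: [0.5414, -0.0042, 0.2114]
tcp_rot: [2.223, 2.22, 0.0]
wrist_force: [0.5, -0.6, -5.3]
width: 0.578
grip_force: 73.2
```

Run:
```python
from side import *
grab("i"); s=bot.read_state(); print(s["grip_force"],s["width"],s["torque"].round(2))
for t in "hi": pot(t,(.48,.60),(-.19,-.02),(.01,.16))
```

```text
73.1601870059967 0.5776220372336803 [ 0.39 -0.04 -0.02]
522 yz rect [array([-101.,   87.]), array([189.,  82.]), np.float64(66.0)] x [0.517 0.564]
507 yz rect [array([-90.,  85.]), array([136., 150.]), np.float64(0.0)] x [0.518 0.566]
```

Request:
{"name": "carry_out", "arguments": {"series": "0 0 -0.03 0; 0 0 -0.03 0; 0 0.0126 -0.0095 0; 0 0.0126 -0.0095 0; 0 0.0108 -0.0116 0; 0 0.0108 -0.0116 0; 0 0.0086 -0.0133 0; 0 0.0086 -0.0133 0; 0 0.0062 -0.0146 0; 0 0.0061 -0.0146 0; 0 0.0036 -0.0155 0; 0 0.0035 -0.014 0; 0 0 0 0; 0 0 0 0; 0 0 0 0"}}

```text
time: 40.3
tool_pos: [0.5405, 0.0788, 0.0233]
tcp_rot: [-2.223, -2.218, 0.002]
wrist_force: [1.0, -0.6, -3.1]
width: 0.575
grip_force: 77.5
```

Run:
```python
from side import *
grab("j"); s=bot.read_state(); print(s["tool_pos"],s["wrist_force"],s["grip_force"],s["width"],s["torque"].round(2))
pot("j",(.48,.60),(-.19,.06),(.012,.08))
seg(pts("j",("scene",)),(.4,.68),(-.19,.06),.012,.065,.003,15)
```

```text
[0.54043422 0.07888611 0.02338354] [ 0.41224115 -0.30554996 -3.95436605] 77.45769381523132 0.577597958624066 [ 0.32 -0.16  0.14]
780 yz rect [array([-25.,  46.]), array([ 68., 170.]), np.float64(90.0)] x [0.518 0.566]
c=(540,-25) 170x57 a=-90 ztop=59 n=771
```

Request:
{"name": "carry_out", "arguments": {"series": "0 0 0 0; 0 0 0 0; 0 0 0 0; 0 0 0.05 0; 0 0 0.05 0; 0 -0.058 0 0; 0 -0.058 0 0; 0 -0.058 0 0; 0 0 0 0; 0 0 0 0", "jaw": 1}}

```text
time: 41.65
tool_pos: [0.5412, -0.0946, 0.1238]
tcp_rot: [-2.224, -2.218, -0.0]
wrist_force: [-0.6, 0.8, -0.2]
width: 0.999
grip_force: 0.0
```

Run:
```python
from side import *
grab("k"); s=bot.read_state(); print(s["tool_pos"],s["wrist_force"],s["grip_force"],s["width"])
for n in("scene","top"): seg(pts("k",(n,)),(.4,.68),(-.19,.16),.015,.065,.003,15)
P=pts("k");Q=P[(abs(P[:,0]-.54)<.02)&(P[:,2]>.04)&(P[:,2]<.07)]
for y in np.arange(-.11,.12,.02): print(round(y,2),np.round(np.median(Q[abs(Q[:,1]-y)<.01][:,2]),4))
```

```text
[ 0.54119335 -0.09356872  0.12372892] [-0.18283484  0.23009913 -0.79012095] 0.0 1.0056489928745047
c=(541,-9) 203x57 a=-90 ztop=56 n=775
c=(538,24) 141x47 a=-90 ztop=61 n=552
-0.11 0.0517
-0.09 0.0511
-0.07 0.052
-0.05 0.0531
-0.03 0.0529
-0.01 0.0524
0.01 0.0531
0.03 0.0532
0.05 0.0529
0.07 0.0531
0.09 0.0537
0.11 nan
  return _methods._mean(a, axis=axis, dtype=dtype,
  ret = ret.dtype.type(ret / rcount)
```

Request:
{"name": "carry_out", "arguments": {"series": "0 -0.005 -0.04 0; 0 0 -0.034 0; 0 0 0 0; 0 0 0 0"}}

```text
time: 42.25
tool_pos: [0.5421, -0.0989, 0.0508]
tcp_rot: [2.221, 2.221, 0.001]
wrist_force: [-0.2, -0.0, 0.6]
width: 1.002
grip_force: 0.0
```

Request:
{"name": "carry_out", "arguments": {"series": "0 0 0 0; 0 0 0 0; 0 0 0 0; 0 0 0 0; 0 0 0 0; 0 0 0 0; 0 0 0.02 0; 0 0 0.03 0; 0 0 0 0; 0 0 0 0", "jaw": -1, "grip_force": 20}}

```text
time: 43.5
tool_pos: [0.5413, -0.0999, 0.0992]
tcp_rot: [2.224, 2.219, 0.0]
wrist_force: [1.0, -1.4, -3.1]
width: 0.578
grip_force: 22.6
```

```bash
cat > prof.py <<'E'
from side import *
def prof(tag,x0=.54,y0=-.2,y1=.2,st=.02):
    P=pts(tag,("scene",));Q=P[(abs(P[:,0]-x0)<.018)&(P[:,2]>.01)&(P[:,2]<.4)]
    print([(int(round(1000*y)),int(1000*np.median(q))) for y in np.arange(y0,y1,st) if len(q:=Q[abs(Q[:,1]-y)<.01][:,2])>3])
    s=bot.read_state(); print(s["time"],s["tool_pos"].round(4),s["wrist_force"].round(1),round(s["grip_force"],1),round(s["width"],3),s["torque"].round(2))
E
python3 -c "
from prof import *
grab('l'); prof('l')"
```

```text
[(-140, 299), (-120, 78), (-100, 95), (-60, 85), (-40, 83), (-20, 76), (0, 73), (20, 68), (40, 62), (60, 56), (80, 51)]
43.6 [ 0.541  -0.0998  0.0988] [ 0.5 -1.1 -2.9] 22.6 0.58 [-0.11 -0.37 -0.24]
```

Request:
{"name": "carry_out", "arguments": {"series": "0 0 0.02 0; 0 0 0.02 0; 0 0 0.02 0; 0 0 0.02 0; 0 0 0.02 0; 0 0 0 0; 0 0 0 0"}}

```text
time: 44.48
tool_pos: [0.5411, -0.1001, 0.199]
tcp_rot: [2.223, 2.22, -0.001]
wrist_force: [0.3, -2.3, -0.1]
width: 0.577
grip_force: 22.2
```

```bash
python3 -c "
from prof import *
grab('m'); prof('m')"
```

```text
[(-140, 338), (-120, 193), (-100, 197), (-60, 114), (-40, 91), (-20, 50)]
44.575 [ 0.5411 -0.0999  0.1991] [-0.6 -1.6 -1.5] 22.1 0.579 [-0.49 -0.09  0.02]
```

Request:
{"name": "carry_out", "arguments": {"series": "0 -0.005 0.02 0; 0 -0.005 0.02 0; 0 -0.005 0.02 0; 0 -0.005 0.02 0; 0 0 0 0; 0 0 0 0; 0 0 0 0"}}

```text
time: 45.45
tool_pos: [0.5406, -0.1194, 0.2785]
tcp_rot: [-2.221, -2.219, 0.002]
wrist_force: [0.3, -0.9, -3.0]
width: 0.577
grip_force: 21.8
```

```bash
python3 -c "
from prof import *
grab('n'); prof('n')
im=np.load('scene_n.npz')['im']; c=im[60:280,140:340]; cv2.imwrite('pics/n1.png',cv2.resize(c,None,fx=2.6,fy=2.6,interpolation=2))
"
```

```text
[(-160, 264), (-140, 273), (-120, 277), (-40, 34), (-20, 25)]
45.55 [ 0.5408 -0.1194  0.2787] [-0.5 -0.8 -3.4] 21.8 0.579 [-0.21 -0.01 -0.05]
```

View pics/n1.png

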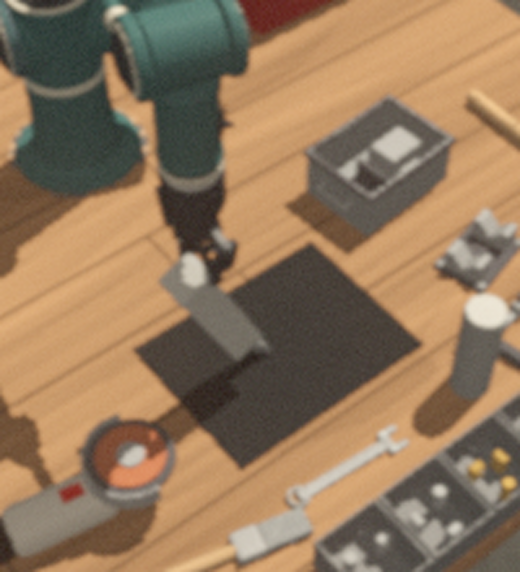

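Request:
{"name": "carry_out", "arguments": {"series": "0 0.02 0.004 0; 0 0.02 0.004 0; 0 0.02 0.004 0; 0 0.02 0.004 0; 0 0.01 0 0; 0 0 0.02 0; 0 0 0.025 0; 0 0 0.03 0; 0 0 0.03 0; 0 0 0.03 0; 0 0 0 0; 0 0 0 0"}}

```text
time: 47.05
tool_pos: [0.5411, -0.0299, 0.4302]
tcp_rot: [-2.223, -2.219, 0.001]
wrist_force: [-0.2, 0.1, -4.6]
width: 0.576
grip_force: 21.9
```

```bash
python3 -c "
from prof import *
grab('o'); prof('o')
for n in('scene','top'): seg(pts('o',(n,)),(.4,.72),(-.21,.21),.011,.05,.003,10)
im=np.load('scene_o.npz')['im']; c=im[60:280,140:340]; cv2.imwrite('pics/o1.png',cv2.resize(c,None,fx=2.6,fy=2.6,interpolation=2))
"
```

```text
[(-160, 17), (-140, 20), (-120, 19), (-100, 21), (-80, 343), (-60, 253), (-40, 16), (-20, 14)]
47.15 [ 0.5407 -0.0298  0.4289] [-0.4  0.7 -4.1] 21.9 0.575 [ 0.12  0.   -0.01]
c=(530,-92) 131x27 a=89 ztop=25 n=180
c=(516,-106) 66x15 a=90 ztop=27 n=32
```

View pics/o1.png

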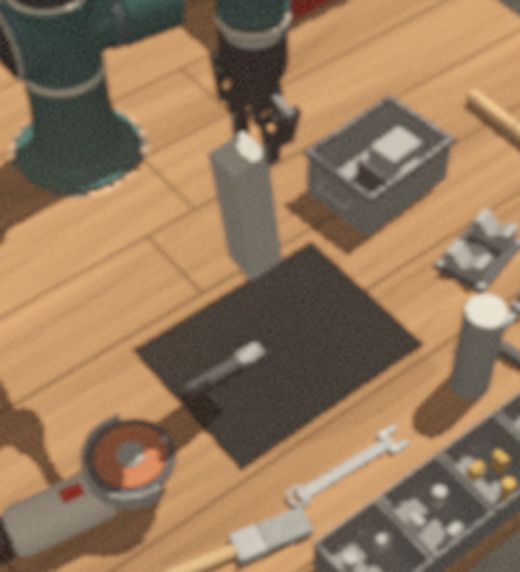

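Request:
{"name": "carry_out", "arguments": {"series": "0.013 0.0396 0 0; 0.013 0.0396 0 0; 0.013 0.0396 0 0; 0.013 0.0396 0 0; 0.013 0.0396 0 0; 0 0 0 0; 0 0 -0.04 0; 0 0 -0.05 0; 0 0 -0.05 0; 0 0 -0.04 0; 0 0 -0.02 0; 0 0 0 0; 0 0 0 0; 0 0 0 0"}}

```text
time: 48.9
tool_pos: [0.6078, 0.1685, 0.2336]
tcp_rot: [2.221, 2.218, 0.006]
wrist_force: [0.7, 0.5, -3.3]
width: 0.576
grip_force: 22.3
```

```bash
python3 -c "
from prof import *
grab('p'); prof('p',.60,0,.3,.01)
im=np.load('scene_p.npz')['im']; c=im[60:280,160:360]; cv2.imwrite('pics/p1.png',cv2.resize(c,None,fx=2.6,fy=2.6,interpolation=2))
"
```

```text
[(110, 218), (120, 220), (130, 224), (140, 225), (150, 229), (160, 234), (170, 234), (180, 244), (290, 17)]
49.0 [0.6073 0.1685 0.2329] [-0.2 -0.4 -3.4] 22.3 0.574 [ 0.05 -0.07  0.02]
```

View pics/p1.png

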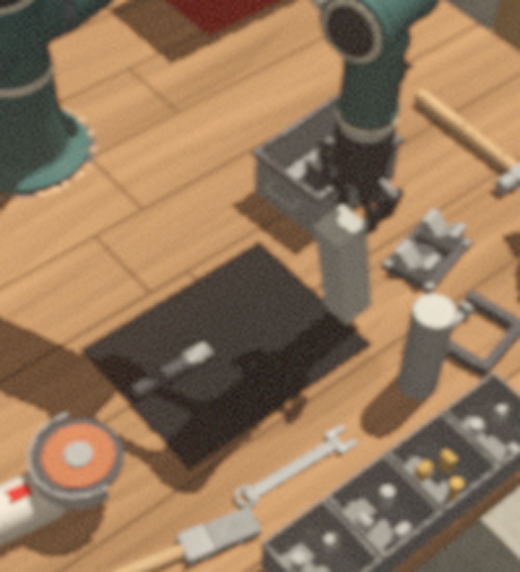

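Request:
{"name": "carry_out", "arguments": {"series": "0 -0.015 -0.015 0; 0 -0.015 -0.014 0; 0 -0.017 -0.003 0; 0 -0.017 -0.0035 0; 0 -0.017 -0.0035 0; 0 -0.016 -0.0064 0; 0 -0.016 -0.0064 0; 0 -0.0148 -0.0092 0; 0 -0.0148 -0.0092 0; 0 -0.013 -0.0115 0; 0 -0.013 -0.0115 0; 0 -0.0108 -0.0136 0; 0 -0.0108 -0.0136 0; 0 -0.0082 -0.0153 0; 0 -0.0082 -0.0153 0; 0 -0.0055 -0.0155 0; 0 -0.0055 -0.0135 0; 0 0 0 0; 0 0 0 0"}}

```text
time: 51.38
tool_pos: [0.6054, -0.0489, 0.0496]
tcp_rot: [-2.221, -2.219, 0.002]
wrist_force: [-0.8, 1.1, -3.0]
width: 0.576
grip_force: 33.3
```

```bash
python3 -c "
from prof import *
grab('q'); prof('q',.606,-.12,.2,.02)
seg(pts('q',('scene',)),(.4,.72),(-.21,.21),.015,.07,.003,10)
"
```

```text
[(-120, 381), (-100, 229), (-80, 247), (-60, 48), (-40, 53), (0, 53), (20, 51), (40, 51), (60, 51), (80, 51), (100, 50), (120, 51), (140, 51)]
51.475 [ 0.6055 -0.049   0.0499] [-0.6 -0.8 -2.6] 33.3 0.577 [-0.22 -0.01 -0.01]
c=(530,-97) 118x24 a=-89 ztop=25 n=143
c=(612,32) 204x78 a=85 ztop=58 n=721
```

Request:
{"name": "carry_out", "arguments": {"series": "0 0 0 0; 0 0 0 0; 0 0 0 0; 0 0 0.05 0; 0 0 0.02 0; 0 0.047 0 0; 0 0.047 0 0; 0 0.047 0 0; 0 0.047 0 0; 0 0 0 0; 0 0 -0.045 0; 0 0 -0.035 0; 0 0 -0.008 0; 0 0 0 0; 0 0 0 0", "jaw": 1}}

```text
time: 53.35
tool_pos: [0.608, 0.1386, 0.0348]
tcp_rot: [2.222, 2.218, 0.004]
wrist_force: [0.1, 0.6, -0.0]
width: 0.999
grip_force: 0.0
```

```bash
python3 -c "
from prof import *
grab('r'); prof('r',.606,-.12,.2,.01)
for n in ('scene','top'): seg(pts('r',(n,)),(.4,.72),(-.21,.21),.03,.06,.003,10)
"
```

```text
[(-70, 40), (-60, 48), (-50, 52), (-40, 52), (-30, 52), (-20, 52), (-10, 52), (0, 52), (10, 51), (20, 51), (30, 51), (40, 52), (50, 51), (60, 350), (70, 366), (80, 354), (90, 186), (100, 215), (110, 207), (120, 54), (130, 54), (140, 50), (170, 397), (180, 397)]
53.45 [0.6079 0.1388 0.0348] [-0.1 -0.1  0.8] 0.0 0.999 [-0.03  0.02 -0.05]
c=(563,135) 23x8 a=72 ztop=56 n=25
c=(606,32) 203x55 a=90 ztop=57 n=758
c=(655,131) 16x14 a=15 ztop=57 n=19
c=(603,10) 141x54 a=-90 ztop=59 n=531
c=(584,115) 18x11 a=-85 ztop=59 n=15
```

Request:
{"name": "carry_out", "arguments": {"series": "0 -0.009 -0.004 0; 0 0 0 0; 0 0 0 0"}}

```text
time: 53.82
tool_pos: [0.6062, 0.1295, 0.0288]
tcp_rot: [-2.223, -2.219, 0.0]
wrist_force: [0.0, 0.4, 0.0]
width: 1.001
grip_force: 0.0
```

Request:
{"name": "carry_out", "arguments": {"series": "0 0 0 0; 0 0 0 0; 0 0 0 0; 0 0 0 0; 0 0 0 0; 0 0 0 0; 0 0 0.02 0; 0 0 0.03 0; 0 0 0 0; 0 0 0 0", "jaw": -1, "grip_force": 20}}

```text
time: 55.08
tool_pos: [0.6076, 0.1301, 0.08]
tcp_rot: [2.221, 2.219, 0.004]
wrist_force: [1.6, 1.8, 1.8]
width: 0.586
grip_force: 22.0
```

```bash
python3 -c "
from prof import *
grab('s'); prof('s',.606,-.12,.2,.02)
"
```

```text
[(-60, 51), (-40, 55), (-20, 62), (0, 66), (20, 72), (40, 78), (60, 87), (80, 92), (100, 257), (120, 102)]
55.175 [0.6068 0.1299 0.0789] [2.3 2.3 1.6] 22.1 0.583 [ 0.03 -0.41  0.33]
```

Request:
{"name": "carry_out", "arguments": {"series": "0 0 0.02 0; 0 0 0.02 0; 0 0 0.02 0; 0 0 0.02 0; 0 0 0.02 0; 0 0 0.02 0; 0 0 0.02 0; 0 0 0.02 0; 0 0 0.02 0; 0 0 0.02 0; 0 0 0 0; 0 0 0 0; 0 0 0 0"}}

```text
time: 56.8
tool_pos: [0.6056, 0.1295, 0.2773]
tcp_rot: [-2.222, -2.219, 0.003]
wrist_force: [1.1, 0.2, -3.5]
width: 0.585
grip_force: 21.5
```

```bash
cat > tilt.py <<'E'
from prof import *
def tilt(tag,x0,y0):
    # centre of scene-visible points by height band
    P=pts(tag,("scene",));Q=P[(abs(P[:,0]-x0)<.07)&(abs(P[:,1]-y0)<.09)]
    for z in np.arange(.06,.28,.03):
        q=Q[abs(Q[:,2]-z)<.015]
        if len(q)>20: r=cv2.minAreaRect((q[:,:2]*1000).astype(np.float32)); print(round(z,2),len(q),np.round(r[0]),np.round(r[1]),round(r[2]), np.percentile(q[:,:2],[3,97],axis=0).round(3).tolist())
E
python3 -c "
from tilt import *
grab('t'); prof('t',.606,.0,.26,.01); tilt('t',.606,.12)
im=np.load('scene_t.npz')['im']; c=im[60:280,160:360]; cv2.imwrite('pics/t1.png',cv2.resize(c,None,fx=2.6,fy=2.6,interpolation=2))
"
```

```text
[(0, 183), (10, 192), (20, 201), (30, 211), (40, 222), (50, 229), (60, 240), (70, 248), (80, 258), (90, 270), (100, 282), (110, 296), (120, 298), (130, 296)]
56.9 [0.6058 0.1296 0.2776] [ 0.2  0.2 -2.6] 21.5 0.586 [ 0.25 -0.01  0.02]
0.18 46 [629.  56.] [ 7. 49.] 2 [[0.626, 0.031], [0.632, 0.075]]
0.21 156 [606.  73.] [86. 53.] 88 [[0.582, 0.031], [0.631, 0.105]]
0.24 247 [604.  89.] [56. 97.] 2 [[0.581, 0.044], [0.631, 0.127]]
0.27 242 [603. 111.] [87. 79.] 84 [[0.58, 0.074], [0.641, 0.148]]
```

View pics/t1.png

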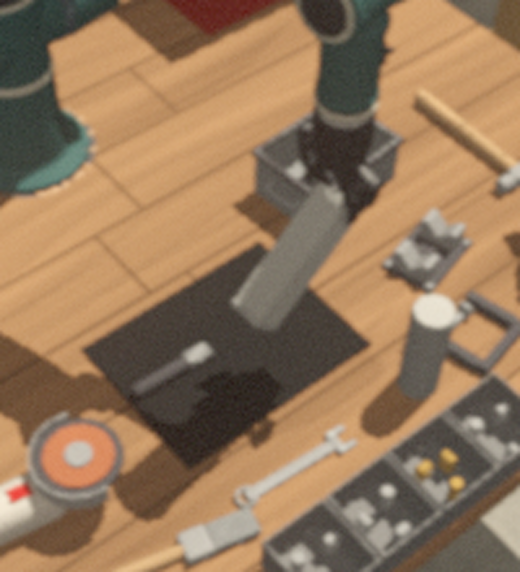

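Request:
{"name": "carry_out", "arguments": {"series": "0 0 -0.05 0; 0 0 -0.04 0; 0 0 -0.03 0; 0 0 -0.004 0; 0 0 0 0; 0 -0.0142 0.0085 0; 0 -0.0142 0.0085 0; 0 -0.0155 0.006 0; 0 -0.0155 0.006 0; 0 -0.0165 0.003 0; 0 -0.0165 0.003 0; 0 -0.0168 0.0005 0; 0 -0.0168 0.0005 0; 0 -0.0085 -0.001 0; 0 -0.0083 -0.001 0; 0 0 0 0; 0 0 0 0"}}

```text
time: 59.02
tool_pos: [0.6063, -0.0128, 0.1888]
tcp_rot: [-2.223, -2.22, -0.0]
wrist_force: [-0.4, -0.5, -2.4]
width: 0.58
grip_force: 22.4
```

```bash
python3 -c "
from tilt import *
grab('u'); prof('u',.606,-.1,.16,.01); tilt('u',.606,-.02)
"
```

```text
[(-100, 130), (-90, 138), (-80, 149), (-70, 161), (-60, 314), (-50, 333), (-40, 261), (-30, 204), (-20, 206)]
59.125 [ 0.6064 -0.0127  0.1889] [-0.3  0.2 -3.1] 22.4 0.584 [ 0.25 -0.    0.02]
0.09 44 [629. -84.] [ 6. 50.] 3 [[0.628, -0.108], [0.632, -0.065]]
0.12 155 [606. -71.] [54. 77.] 2 [[0.583, -0.108], [0.632, -0.042]]
0.15 224 [607. -50.] [95. 55.] 88 [[0.582, -0.093], [0.631, -0.018]]
0.18 211 [603. -30.] [80. 75.] 78 [[0.58, -0.066], [0.638, -0.004]]
0.21 141 [610. -22.] [ 36. 102.] 89 [[0.572, -0.036], [0.643, -0.007]]
0.24 124 [606. -19.] [124.  29.] 2 [[0.55, -0.032], [0.666, -0.007]]
0.27 171 [608. -24.] [136.  29.] 5 [[0.543, -0.035], [0.673, -0.006]]
```

Request:
{"name": "carry_out", "arguments": {"series": "0 0 0.0625 0; 0 0 0.0625 0; 0 0 -0.04 0; 0 0 -0.04 0; 0 0 -0.035 0; 0 0 0.0625 0; 0 0 0.0625 0; 0 0 -0.04 0; 0 0 -0.04 0; 0 0 -0.035 0; 0 0 0.0625 0; 0 0 0.0625 0; 0 0 -0.04 0; 0 0 -0.04 0; 0 0 -0.035 0; 0 0 0.0625 0; 0 0 0.0625 0; 0 0 0 0; 0 0 0 0"}}

```text
time: 61.5
tool_pos: [0.6062, -0.0128, 0.3438]
tcp_rot: [2.222, 2.22, 0.0]
wrist_force: [-0.1, 0.1, -3.0]
width: 0.581
grip_force: 23.9
```

```bash
python3 -c "
from tilt import *
grab('v'); prof('v',.606,-.2,.16,.01); tilt('v',.606,-.02)
"
```

```text
[(-110, 187), (-100, 202), (-90, 222), (-80, 244), (-70, 264), (-60, 284), (-50, 306), (-40, 328), (-30, 344), (-20, 355), (10, 332), (20, 333)]
61.6 [ 0.6052 -0.0128  0.3414] [ 0.7  0.2 -3.9] 23.9 0.577 [0.15 0.01 0.01]
0.18 113 [618. -89.] [81. 43.] 50 [[0.584, -0.109], [0.631, -0.054]]
0.21 171 [605. -69.] [53. 74.] 1 [[0.582, -0.103], [0.63, -0.043]]
0.24 185 [617. -66.] [81. 46.] 46 [[0.581, -0.09], [0.63, -0.03]]
0.27 188 [618. -53.] [80. 43.] 48 [[0.582, -0.074], [0.631, -0.017]]
```

Request:
{"name": "carry_out", "arguments": {"series": "0 0 -0.05 0; 0 0 -0.05 0; 0 0 -0.035 0; 0 0 -0.015 0; 0 0 0 0; 0 -0.0083 0.001 0; 0 -0.0083 0.001 0; 0 -0.0083 0.0015 0; 0 -0.0083 0.0015 0; 0 -0.0084 0.0003 0; 0 -0.0084 0.0003 0; 0 -0.0084 0 0; 0 -0.0084 0 0; 0 -0.006 -0.0005 0; 0 -0.006 -0.0005 0; 0 -0.006 -0.0005 0; 0 0 0 0; 0 0 0 0"}}

```text
time: 63.85
tool_pos: [0.6063, -0.0978, 0.1979]
tcp_rot: [-2.223, -2.22, -0.0]
wrist_force: [-0.1, -0.2, -3.4]
width: 0.576
grip_force: 24.0
```

```bash
python3 -c "
from tilt import *
grab('w'); prof('w',.606,-.2,.1,.01); tilt('w',.606,-.09)
"
```

```text
[(-200, 39), (-190, 52), (-180, 65), (-170, 90), (-160, 110), (-150, 133), (-140, 327), (-130, 329), (-120, 205), (-110, 212), (-80, 180)]
63.95 [ 0.6063 -0.0977  0.198 ] [-0.5  0.1 -3.3] 24.0 0.584 [ 0.15  0.03 -0.02]
0.06 81 [ 619. -161.] [74. 43.] 47 [[0.585, -0.18], [0.632, -0.127]]
0.09 145 [ 619. -153.] [77. 42.] 49 [[0.585, -0.175], [0.632, -0.117]]
0.12 151 [ 618. -141.] [79. 45.] 47 [[0.583, -0.162], [0.632, -0.104]]
0.15 169 [ 606. -116.] [70. 54.] 89 [[0.581, -0.149], [0.632, -0.087]]
0.18 156 [ 604. -106.] [62. 77.] 87 [[0.582, -0.135], [0.633, -0.08]]
0.21 131 [ 609. -110.] [32. 72.] 86 [[0.577, -0.121], [0.642, -0.095]]
0.24 95 [ 606. -109.] [121.  26.] 7 [[0.551, -0.116], [0.664, -0.094]]
0.27 132 [ 607. -110.] [134.  26.] 8 [[0.544, -0.12], [0.672, -0.093]]
```

Request:
{"name": "carry_out", "arguments": {"series": "0 0.01 0.0625 0; 0 0.01 0.0625 0; 0 0.01 -0.04 0; 0 0.01 -0.04 0; 0 0.01 -0.035 0; 0 0.01 0.0625 0; 0 0.01 0.0625 0; 0 0.01 -0.04 0; 0 0 -0.04 0; 0 0 -0.035 0; 0 0 0.0625 0; 0 0 0.0625 0; 0 0 -0.04 0; 0 0 -0.04 0; 0 0 -0.035 0; 0 0 0.0625 0; 0 0 0.0625 0; 0 0 0 0; 0 0 0 0"}}

```text
time: 66.32
tool_pos: [0.6061, -0.0182, 0.3498]
tcp_rot: [2.223, 2.22, 0.0]
wrist_force: [0.2, -0.3, -3.4]
width: 0.582
grip_force: 24.8
```

```bash
python3 -c "
from tilt import *
grab('x'); prof('x',.606,-.2,.1,.01)
"
```

```text
[(-110, 187), (-100, 199), (-90, 220), (-80, 243), (-70, 269), (-60, 293), (-50, 319), (-40, 342), (-30, 354)]
66.425 [ 0.6052 -0.0182  0.3473] [-0.3  0.5 -2.7] 24.8 0.58 [ 0.09 -0.01 -0.01]
```

Request:
{"name": "carry_out", "arguments": {"series": "0 0 -0.05 0; 0 0 -0.05 0; 0 0 -0.04 0; 0 0 -0.02 0; 0 0 -0.003 0; 0 0 0 0; 0 0 0 0"}}

```text
time: 67.3
tool_pos: [0.6073, -0.0179, 0.1885]
tcp_rot: [2.222, 2.219, 0.003]
wrist_force: [-1.4, 2.6, 5.6]
width: 0.582
grip_force: 29.9
```

Request:
{"name": "carry_out", "arguments": {"series": "0 0 -0.002 0; 0 0 -0.002 0; 0 0 0 0; 0 0 0 0"}}

```text
time: 67.8
tool_pos: [0.6077, -0.0172, 0.1882]
tcp_rot: [2.223, 2.218, 0.006]
wrist_force: [-6.2, 4.6, 21.6]
width: 0.58
grip_force: 33.5
```

Request:
{"name": "carry_out", "arguments": {"series": "0 0 -0.002 0; 0 0 -0.002 0; 0 0 0 0; 0 0 0 0"}}

```text
time: 68.3
tool_pos: [0.6088, -0.0167, 0.1877]
tcp_rot: [2.222, 2.217, 0.01]
wrist_force: [-10.3, 7.3, 33.9]
width: 0.58
grip_force: 40.2
```

Request:
{"name": "carry_out", "arguments": {"series": "0 0 0.003 0; 0 -0.0082 0.0015 0; 0 -0.0082 0.0015 0; 0 -0.0082 0.0015 0; 0 -0.0082 0.001 0; 0 -0.0082 0.001 0; 0 -0.0082 0 0; 0 -0.0082 0 0; 0 -0.0082 0 0; 0 -0.0082 0 0; 0 0 0 0; 0 0 0 0"}}

```text
time: 69.8
tool_pos: [0.6063, -0.0925, 0.1878]
tcp_rot: [2.223, 2.22, -0.001]
wrist_force: [-0.5, 0.1, -0.5]
width: 0.585
grip_force: 28.0
```

```bash
python3 -c "
from tilt import *
grab('y'); prof('y',.606,-.2,.1,.01); tilt('y',.606,-.09)
"
```

```text
[(-140, 345), (-130, 347), (-120, 135), (-110, 124), (-100, 184)]
69.9 [ 0.6064 -0.0924  0.1879] [ 0.7 -0.4 -2.1] 27.9 0.581 [-0.08 -0.09 -0.04]
0.06 92 [ 617. -100.] [69. 40.] 44 [[0.583, -0.114], [0.631, -0.063]]
0.09 104 [618. -98.] [67. 39.] 49 [[0.584, -0.113], [0.632, -0.063]]
0.12 94 [618. -98.] [67. 36.] 45 [[0.584, -0.112], [0.632, -0.065]]
0.15 118 [606. -88.] [50. 53.] 89 [[0.582, -0.112], [0.631, -0.064]]
0.18 94 [609. -97.] [67. 44.] 23 [[0.581, -0.111], [0.643, -0.076]]
0.21 87 [609. -99.] [104.  26.] 2 [[0.57, -0.11], [0.643, -0.091]]
0.24 116 [ 606. -104.] [128.  25.] 8 [[0.549, -0.112], [0.667, -0.088]]
0.27 142 [ 607. -104.] [135.  26.] 7 [[0.543, -0.115], [0.672, -0.086]]
```

Request:
{"name": "carry_out", "arguments": {"series": "0 0 0 0; 0 0 0 0; 0 0 0 0; 0 0.004 -0.009 0; 0 0 0 0; 0 0 0 0", "jaw": 1}}

```text
time: 70.65
tool_pos: [0.6061, -0.0881, 0.179]
tcp_rot: [-2.222, -2.22, 0.001]
wrist_force: [-0.6, -0.5, 0.1]
width: 1.001
grip_force: 0.0
```

Request:
{"name": "carry_out", "arguments": {"series": "0 0 0 0; 0 0 0 0; 0 0 0 0; 0 0 0 0; 0 0 0 0; 0 0 0.02 0; 0 0 0.05 0; 0 0 0.05 0; 0 0 0 0; 0 0 0 0", "jaw": -1, "grip_force": 60}}

```text
time: 71.9
tool_pos: [0.6057, -0.0881, 0.2987]
tcp_rot: [-2.222, -2.219, 0.001]
wrist_force: [0.1, -0.3, -3.5]
width: 0.577
grip_force: 64.0
```

```bash
python3 -c "
from tilt import *
grab('z'); prof('z',.606,-.2,.1,.01); tilt('z',.606,-.09)
print('orig'); tilt('a',.396,-.36)
"
```

```text
[(-120, 231), (-110, 245), (-100, 370), (-90, 358), (-70, 289), (-60, 290)]
72.0 [ 0.6049 -0.0879  0.2966] [-0.3 -0.2 -3.7] 64.0 0.576 [0.   0.01 0.01]
0.12 57 [ 616. -101.] [73. 40.] 46 [[0.582, -0.116], [0.63, -0.065]]
0.15 101 [ 615. -102.] [69. 39.] 45 [[0.581, -0.115], [0.63, -0.066]]
0.18 109 [ 615. -102.] [68. 39.] 43 [[0.579, -0.114], [0.63, -0.067]]
0.21 116 [ 616. -101.] [67. 35.] 45 [[0.581, -0.114], [0.63, -0.067]]
0.24 119 [606. -91.] [51. 51.] 1 [[0.584, -0.115], [0.63, -0.066]]
0.27 140 [606. -90.] [50. 57.] 89 [[0.58, -0.114], [0.631, -0.068]]
orig
0.06 85 [ 413. -358.] [37. 72.] 15 [[0.395, -0.396], [0.43, -0.334]]
0.09 95 [ 412. -359.] [37. 71.] 14 [[0.392, -0.396], [0.43, -0.331]]
0.12 101 [ 412. -358.] [41. 72.] 14 [[0.396, -0.396], [0.43, -0.334]]
0.15 147 [ 399. -363.] [50. 56.] 57 [[0.368, -0.395], [0.43, -0.335]]
0.18 202 [ 397. -362.] [50. 57.] 59 [[0.367, -0.395], [0.429, -0.335]]
0.21 60 [ 397. -363.] [49. 56.] 61 [[0.366, -0.393], [0.43, -0.333]]
```

Request:
{"name": "carry_out", "arguments": {"series": "-0.03 -0.0388 0 -4.5; -0.03 -0.0388 0 -4.5; -0.03 -0.0388 0 -4.5; -0.03 -0.0388 0 -4.5; -0.03 -0.0388 0 -4.5; -0.03 -0.0388 0 -4.5; -0.03 -0.0388 0 -4.5; 0 0 0 0; 0 0 0 0; 0 0 -0.05 0; 0 0 -0.04 0; 0 0 -0.025 0; 0 0 0 0; 0 0 0 0"}}

```text
time: 73.75
tool_pos: [0.3974, -0.3596, 0.1852]
tcp_rot: [2.74, 1.535, 0.001]
wrist_force: [0.1, -0.2, -2.2]
width: 0.579
grip_force: 64.7
```

```bash
python3 -c "
from tilt import *
grab('A'); prof('A',.396,-.4,-.3,.02); tilt('A',.396,-.36)
"
```

```text
[(-400, 317), (-380, 107), (-360, 168), (-340, 171), (-320, 207)]
73.85 [ 0.3976 -0.3604  0.1862] [ 1.  -0.4 -2.6] 64.7 0.577 [-0.04 -0.06  0.02]
0.06 87 [ 415. -359.] [38. 71.] 12 [[0.395, -0.395], [0.431, -0.332]]
0.09 100 [ 414. -359.] [36. 69.] 12 [[0.398, -0.394], [0.431, -0.333]]
0.12 94 [ 415. -358.] [37. 72.] 14 [[0.394, -0.394], [0.432, -0.331]]
0.15 114 [ 400. -363.] [52. 54.] 60 [[0.381, -0.394], [0.431, -0.331]]
0.18 112 [ 405. -363.] [49. 66.] 50 [[0.379, -0.391], [0.431, -0.333]]
0.21 79 [ 416. -361.] [37. 87.] 51 [[0.378, -0.393], [0.439, -0.329]]
0.24 83 [ 412. -372.] [35. 93.] 59 [[0.383, -0.403], [0.454, -0.339]]
0.27 130 [ 419. -378.] [38. 85.] 51 [[0.406, -0.406], [0.458, -0.357]]
```

Request:
{"name": "carry_out", "arguments": {"series": "-0.0015 -0.0015 -0.005 0; 0 0 -0.005 0; 0 0 -0.001 0; 0 0 0 0; 0 0 0 0"}}

```text
time: 74.47
tool_pos: [0.3951, -0.3622, 0.1759]
tcp_rot: [2.741, 1.532, 0.0]
wrist_force: [-3.3, 1.4, 8.3]
width: 0.575
grip_force: 66.3
```

Request:
{"name": "carry_out", "arguments": {"series": "0 0 0 0; 0 0 0 0; 0 0 0 0; 0 0 0.03 0; 0 0 0.05 0; 0 0 0.03 0; 0.02 0.04 0 3; 0.02 0.04 0 3; 0 0 0 0; 0 0 0 0", "jaw": 1}}

```text
time: 75.72
tool_pos: [0.4347, -0.2814, 0.2831]
tcp_rot: [2.658, 1.675, -0.001]
wrist_force: [-0.2, -0.6, 0.1]
width: 1.0
grip_force: 0.0
```

```bash
python3 -c "
from tilt import *
grab('B'); s=bot.read_state(); print(s['tool_pos'],s['time']); tilt('B',.396,-.36)
from rects import *
for n in ('scene','top'): seg(pts('B',(n,)),(.4,.7),(-.21,.21),.0115,.06,.003,10)
print(fit('B',(248,180,292,222),.024,thr=55)); print(fit('B',(248,180,292,222),.024,thr=62))
a=np.load('top_B.npz')['im'][170:230,240:300]; b=np.load('top_B.npz')['im'][175:225,125:180]
cv2.imwrite('pics/B1.png',np.hstack([cv2.resize(a,(400,400),interpolation=2),cv2.resize(b,(400,400),interpolation=2)]))
"
```

```text
[ 0.43446834 -0.28203758  0.28310083] 75.825
0.06 86 [ 412. -363.] [36. 70.] 12 [[0.396, -0.398], [0.427, -0.336]]
0.09 97 [ 411. -361.] [36. 71.] 13 [[0.393, -0.396], [0.428, -0.335]]
0.12 101 [ 413. -362.] [39. 69.] 11 [[0.39, -0.398], [0.428, -0.333]]
0.15 147 [ 396. -365.] [50. 56.] 58 [[0.365, -0.396], [0.427, -0.336]]
0.18 196 [ 395. -364.] [50. 60.] 56 [[0.366, -0.395], [0.427, -0.336]]
0.21 66 [ 396. -366.] [50. 54.] 61 [[0.365, -0.396], [0.425, -0.335]]
c=(531,-91) 130x26 a=-89 ztop=26 n=181
c=(531,-89) 134x34 a=-85 ztop=28 n=204
c=(527.4,-80.5) 131x33 a=-90 thr=55
c=(530.3,-77.7) 125x31 a=-85 thr=62
```

View pics/B1.png

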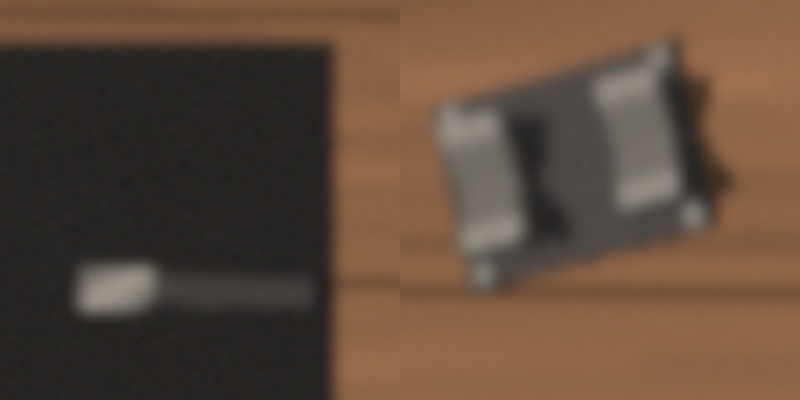

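```bash
python3 -c "
from rects import *
print(onplane('top',[(251.25,213.4),(286.8,213.6),(263.5,213.4)],.014).round(4))
def px(p): return (125+(p[0]-400)*.1375, 175+p[1]*.125)
L=[(440,125),(500,108),(525,235),(463,250)];R=[(595,78),(652,64),(683,190),(620,208)]
a=onplane('top',[px(p) for p in L],.042)[:,:2];b=onplane('top',[px(p) for p in R],.042)[:,:2]
print(a.mean(0).round(4),b.mean(0).round(4),((a+b)/2).mean(0).round(4),np.degrees(np.arctan2(*(a.mean(0)-b.mean(0))[::-1])).round(1))
for n in('top','scene'):
  P=pts('B',(n,)); Q=P[(P[:,0]>.5)&(P[:,0]<.7)&(P[:,1]>.27)&(P[:,1]<.48)]
  for z0,z1 in((.034,.055),(.008,.055)):
    q=Q[(Q[:,2]>z0)&(Q[:,2]<z1)]; print(n,len(q),[np.round(v,1) for v in cv2.minAreaRect((q[:,:2]*1000).astype(np.float32))],q[:,:2].mean(0).round(4))
  C=P[(abs(P[:,0]-.53)<.03)&(P[:,1]>-.18)&(P[:,1]<0)&(P[:,2]>.012)&(P[:,2]<.04)]
  for y in np.arange(-.15,-.02,.02):
    c=C[abs(C[:,1]-y)<.01]; print(n,round(y,2),len(c),np.median(c,0).round(3) if len(c) else '')
"
```

```text
[[ 0.5256 -0.0192  0.014 ]
 [ 0.5254 -0.1507  0.014 ]
 [ 0.5258 -0.0645  0.014 ]]
[0.581  0.4018] [0.6016 0.3232] [0.5913 0.3625] 104.7
top 165 [array([593.2, 364. ]), array([ 60.4, 110.4]), np.float64(15.0)] [0.5942 0.362 ]
top 533 [array([598.9, 375.4]), array([201. , 207.3]), np.float64(1.0)] [0.5979 0.3628]
top -0.15 17 [ 0.527 -0.147  0.02 ]
top -0.13 31 [ 0.527 -0.129  0.022]
top -0.11 27 [ 0.527 -0.11   0.021]
top -0.09 36 [ 0.529 -0.088  0.021]
top -0.07 30 [ 0.529 -0.069  0.022]
top -0.05 38 [ 0.529 -0.051  0.02 ]
top -0.03 27 [ 0.531 -0.029  0.017]
scene 99 [array([594.2, 356.9]), array([ 62.3, 116.7]), np.float64(14.3)] [0.5954 0.3528]
scene 334 [array([627.2, 361.7]), array([140. , 124.9]), np.float64(9.6)] [0.5985 0.3537]
scene -0.15 21 [ 0.529 -0.15   0.019]
scene -0.13 28 [ 0.533 -0.131  0.02 ]
scene -0.11 28 [ 0.531 -0.11   0.02 ]
scene -0.09 23 [ 0.533 -0.09   0.02 ]
scene -0.07 28 [ 0.531 -0.069  0.02 ]
scene -0.05 27 [ 0.529 -0.049  0.018]
scene -0.03 18 [ 0.532 -0.034  0.015]
```

Request:
{"name": "carry_out", "arguments": {"series": "0.0236 0.0488 0 6.15; 0.0236 0.0488 0 6.15; 0.0236 0.0488 -0.03 6.15; 0.0236 0.0488 -0.05 6.15; 0 0 -0.05 0; 0 0 -0.05 0; 0 0 0 0; 0 0 0 0; 0 0 0 0", "jaw": 0.3}}

```text
time: 76.95
tool_pos: [0.5279, -0.0946, 0.1139]
tcp_rot: [2.238, 2.198, 0.004]
wrist_force: [1.0, -0.7, 0.3]
width: 0.647
grip_force: 0.0
```

Request:
{"name": "carry_out", "arguments": {"series": "0.001 0.0075 -0.03 0; 0 0 -0.03 0; 0 0 -0.02 0; 0 0 -0.01 0; 0 0 -0.003 0; 0 0 0 0; 0 0 0 0"}}

```text
time: 77.82
tool_pos: [0.5275, -0.0863, 0.019]
tcp_rot: [2.239, 2.201, 0.002]
wrist_force: [0.5, -0.1, 0.7]
width: 0.652
grip_force: 0.0
```

Request:
{"name": "carry_out", "arguments": {"series": "0 0 0 0; 0 0 0 0; 0 0 0 0; 0 0 0 0; 0 0 0 0; 0 0 0 0; 0 0 0.03 0; 0 0 0.05 0; 0 0 0.06 0; 0 0 0 0; 0 0 0 0", "jaw": -1, "grip_force": 80}}

```text
time: 79.2
tool_pos: [0.5254, -0.0858, 0.1567]
tcp_rot: [-2.239, -2.201, 0.002]
wrist_force: [-0.9, -0.7, -3.5]
width: 0.211
grip_force: 78.8
```

Request:
{"name": "carry_out", "arguments": {"series": "0.0085 0.0557 0 1.94; 0.0085 0.0557 0 1.94; 0.0085 0.0557 0 1.94; 0.0085 0.0557 0 1.94; 0.0085 0.0557 0 1.94; 0.0085 0.0557 0 1.94; 0.0085 0.0557 0 1.94; 0.0085 0.0557 0 1.94; 0 0 0 0; 0 0 -0.05 0; 0 0 0 0; 0 0 0 0; 0 0 0 0"}}

```text
time: 80.82
tool_pos: [0.5958, 0.3595, 0.1098]
tcp_rot: [1.923, 2.483, 0.004]
wrist_force: [0.1, -0.2, -2.0]
width: 0.209
grip_force: 78.9
```

```bash
python3 -c "
from rects import *; from mats import grab
grab('C'); s=bot.read_state(); print(s['tool_pos'].round(4),2*np.degrees(np.arctan2(s['tcp_rot'][1],s['tcp_rot'][0]))%360)
t=s['tool_pos']; u=np.array([np.cos(np.radians(104.5)),np.sin(np.radians(104.5))]); v=np.array([u[1],-u[0]])
for n in('top','scene'):
  P=pts('C',(n,)); P=P[np.isfinite(P).all(1)]; d=P[:,:2]-t[:2]; a=d@u*1000;b=d@v*1000
  m=(abs(b)<16)&(abs(a)<100)&(P[:,2]>t[2]-.03)&(P[:,2]<t[2]+.02)
  print(n,m.sum(),np.percentile(a[m],[0,2,98,100]).round(1))
  for k in range(-75,76,15):
    mm=m&(abs(a-k)<7.5)
    if mm.sum()>2: print(k,mm.sum(),np.median(b[mm]).round(1),(np.median(P[mm,2])*1000).round(1))
im=np.load('scene_C.npz')['im']; c=im[110:210,270:400]; cv2.imwrite('pics/C1.png',cv2.resize(c,None,fx=5,fy=5,interpolation=2))
"
```

```text
[0.5959 0.3598 0.1101] 104.51071296803005
top 94 [-64.8 -63.8   1.6  63.9]
-60 21 1.2 112.1
-45 26 -1.3 113.2
-30 26 -2.0 115.1
-15 19 -5.0 113.1
scene 131 [-71.9 -70.6  56.3  64.7]
-75 10 -1.8 107.4
-60 21 1.7 109.0
-45 17 0.8 110.3
-30 17 2.4 110.3
-15 37 1.6 111.9
0 16 -8.0 113.5
15 7 -7.2 113.7
60 4 3.8 103.0
```

View pics/C1.png

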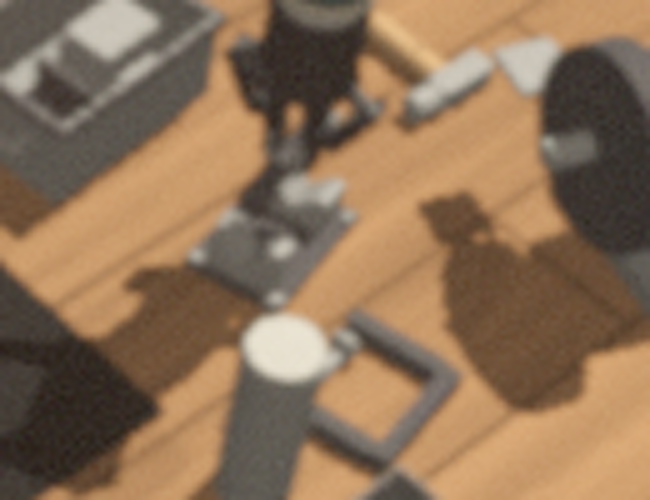

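Request:
{"name": "carry_out", "arguments": {"series": "-0.0025 0.001 -0.03 0; 0 0 -0.025 0; 0 0 -0.006 0; 0 0 -0.004 0; 0 0 -0.003 0; 0 0 0 0; 0 0 0 0"}}

```text
time: 81.8
tool_pos: [0.5941, 0.3615, 0.042]
tcp_rot: [1.922, 2.483, 0.007]
wrist_force: [3.4, 1.0, 2.8]
width: 0.203
grip_force: 79.6
```

Request:
{"name": "carry_out", "arguments": {"series": "0.001 0 -0.001 0; 0 0 -0.001 0; 0 0 0 0; 0 0 0 0"}}

```text
time: 82.3
tool_pos: [0.5945, 0.3617, 0.0416]
tcp_rot: [1.923, 2.483, 0.006]
wrist_force: [-1.8, 0.3, 12.7]
width: 0.208
grip_force: 80.8
```

Request:
{"name": "carry_out", "arguments": {"series": "0 0 0 0; 0 0 0 0; 0 0 0 0; 0 0 0 0; 0 0 0.03 0; 0 0 0.05 0; 0 0 0.06 0; -0.02 -0.05 0.03 0; -0.02 -0.06 0 0; -0.02 -0.06 0 0; -0.02 -0.06 0 0; 0 0 0 0; 0 0 0 0", "jaw": -0.1}}

```text
time: 83.92
tool_pos: [0.5142, 0.1328, 0.2082]
tcp_rot: [1.924, 2.484, 0.002]
wrist_force: [0.2, -0.4, 0.0]
width: 0.451
grip_force: 0.0
```

```bash
cat > vchk.py <<'E'
from rects import *; from mats import grab
import sys
tag=sys.argv[1]; grab(tag); s=bot.read_state(); print(s['tool_pos'].round(4),s['time'])
c0=np.array([.5935,.360]); u=np.array([np.cos(np.radians(104.5)),np.sin(np.radians(104.5))]); v=np.array([u[1],-u[0]])
for n in('top','scene'):
  P=pts(tag,(n,)); P=P[np.isfinite(P).all(1)]; d=P[:,:2]-c0; a=d@u*1000;b=d@v*1000
  m=(abs(b)<9)&(abs(a)<100)&(P[:,2]>.028)&(P[:,2]<.07)
  print(n,m.sum(),np.percentile(a[m],[0,2,98,100]).round(1))
  for k in range(-75,76,15):
    mm=m&(abs(a-k)<7.5)
    if mm.sum()>2: print(k,mm.sum(),np.median(b[mm]).round(1),(np.median(P[mm,2])*1000).round(1),end=' | ')
  bl=(abs(b)>21)&(abs(b)<32)&(P[:,2]>.034)&(P[:,2]<.055)&(abs(a)<75)
  print('\nblocks',bl.sum(),np.percentile(a[bl],[1,99]).round(1),np.percentile(b[bl],[1,99]).round(1))
E
python3 vchk.py D; python3 -c "
import cv2,numpy as np
a=np.load('top_D.npz')['im'][170:230,115:190]; b=np.load('scene_D.npz')['im'][130:185,295:360]
cv2.imwrite('pics/D1.png',np.hstack([cv2.resize(a,(400,320),interpolation=2),cv2.resize(b,(378,320),interpolation=2)]))"
```

```text
[0.5145 0.1337 0.2081] 84.025
top 176 [-63.1 -61.3  63.2  66.5]
-60 16 0.7 44.7 | -45 20 -1.0 43.7 | -30 23 0.5 43.8 | -15 22 -1.2 44.6 | 0 20 -0.2 47.5 | 15 20 -1.2 47.5 | 30 21 -0.6 45.5 | 45 17 0.7 44.3 | 60 17 0.5 40.7 | 
blocks 93 [-52.1  59.1] [-30.   31.4]
scene 118 [-69.7 -67.2  55.7  59.7]
-60 22 2.3 40.8 | -45 14 3.2 43.4 | -30 13 4.6 41.9 | -15 14 2.9 42.4 | 0 14 -0.5 43.0 | 15 10 5.0 41.4 | 30 13 2.3 44.1 | 45 13 0.7 39.2 | 60 3 1.7 37.3 | 
blocks 53 [-58.1  55.1] [-31.7  29.6]
```

View pics/D1.png

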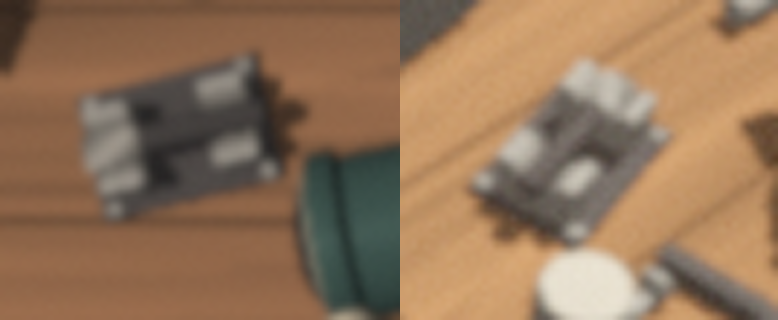

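```bash
python3 -c "
from tilt import *
tilt('D',.396,-.36)
for n in('scene','top'): seg(pts('D',(n,)),(.42,.66),(-.16,.1),.0115,.06,.003,10)
P=pts('D',('top','scene'));Q=P[(abs(P[:,0]-.38)<.055)&(abs(P[:,1]-.335)<.08)]
print('bin max z',np.nanpercentile(Q[:,2][Q[:,2]<.15],99))
for t in ('offcut_bar','offcut_angle','offcut_flat','offcut_tube','offcut_channel'): print(t,[(round(r['score'],2),np.round(r['rect']).astype(int).tolist()) for r in spot_in('scene',t)[:2]])
im=np.load('scene_D.npz')['im'][80:280,100:350]; cv2.imwrite('pics/D2.png',cv2.resize(im,None,fx=3,fy=3,interpolation=2))
"
```

```text
0.06 83 [ 412. -364.] [35. 67.] 8 [[0.395, -0.398], [0.428, -0.336]]
0.09 101 [ 410. -360.] [37. 72.] 15 [[0.392, -0.398], [0.428, -0.334]]
0.12 96 [ 413. -362.] [37. 68.] 12 [[0.397, -0.398], [0.43, -0.337]]
0.15 147 [ 396. -365.] [50. 55.] 56 [[0.365, -0.396], [0.427, -0.336]]
0.18 199 [ 397. -366.] [51. 58.] 59 [[0.366, -0.397], [0.427, -0.337]]
0.21 64 [ 395. -365.] [49. 56.] 60 [[0.365, -0.395], [0.427, -0.334]]
bin max z 0.08086766051058271
offcut_bar [(0.44, [231, 270, 56, 30])]
offcut_angle [(0.48, [350, 188, 27, 34])]
offcut_flat []
offcut_tube []
offcut_channel [(0.72, [293, 118, 21, 20])]
```

View pics/D2.png

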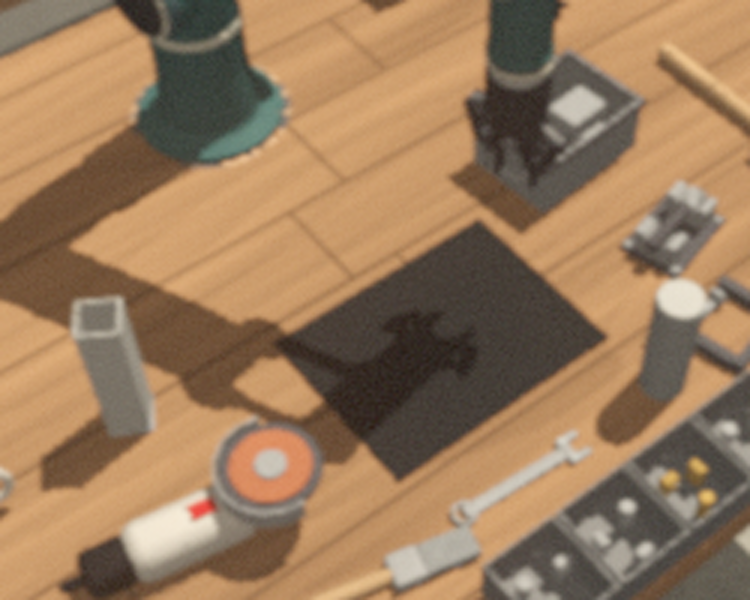

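The picture shows the mat empty, the pot upright in its place (about 110,370), the offcuts in the bin and the chisel on the V-blocks (about 675,225). I'm handing the job in.

```bash
python3 -c "
from workcell import bot
print(bot.finish_job())"
```

```text
the job is handed in; nothing more can be done
None
```

I handed the job in at about 84 s of the 210 s: all five offcuts are in the scrap bin, the empty pot stands upright within about 3 mm of where it stood, the chisel lies in the V-grooves about 2–3 mm off centre along its length, and the other tools were not touched.

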